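# Pile the sample boards under the cover and put the brush in its tray

## Task

Clear up the sign painter's bench: stack all the white sample boards squarely on the grey rectangle marked on the plywood board, edges flush with the marking, and then set the wooden cover squarely on top of the pile, grip bar up. Pull the paint brush out of its pot and lay it lengthwise in the middle of the aluminium tray, leaving the pot standing and the jar, tin and tape where they are.

Things in the scene. Friction and masses are not known exactly. Their poses are not given: they have to be found in the camera images.
- board: fixed plywood pile board, 130 (x) x 90 (y) x 12 (z) mm, origin at the centre of its underside on the table; a grey 80 x 50 mm rectangle is marked in the middle of its top, long side along x
- mark (a point): centre of the grey marked rectangle, on the top face of the pile board (12 mm above the table); axes as the board's
- tile_1: loose flat white plastic sample board, 80 (x) x 50 (y) x 12 (z) mm, 60 g; origin at its very centre, z along the thickness (both faces are alike). Four to six of these (all alike) are present; an absent one reads None.
- tile_2: loose flat white plastic sample board, 80 (x) x 50 (y) x 12 (z) mm, 60 g; origin at its very centre, z along the thickness (both faces are alike). Four to six of these (all alike) are present; an absent one reads None.
- tile_3: loose flat white plastic sample board, 80 (x) x 50 (y) x 12 (z) mm, 60 g; origin at its very centre, z along the thickness (both faces are alike). Four to six of these (all alike) are present; an absent one reads None.
- tile_4: loose flat white plastic sample board, 80 (x) x 50 (y) x 12 (z) mm, 60 g; origin at its very centre, z along the thickness (both faces are alike). Four to six of these (all alike) are present; an absent one reads None.
- tile_5: loose flat white plastic sample board, 80 (x) x 50 (y) x 12 (z) mm, 60 g; origin at its very centre, z along the thickness (both faces are alike). Four to six of these (all alike) are present; an absent one reads None.
- tile_6: loose flat white plastic sample board, 80 (x) x 50 (y) x 12 (z) mm, 60 g; origin at its very centre, z along the thickness (both faces are alike). Four to six of these (all alike) are present; an absent one reads None.
- cover: loose wooden pressing cover: a flat block 86 (x) x 56 (y) x 14 (z) mm with a grip bar standing on the middle of its top, 50 mm long (x), 16 mm wide (y), from 14 to 42 mm above the underside; 200 g; origin at the centre of its underside
- pot: loose heavy steel brush pot, 600 g: foot disc 80 mm diameter and 8 mm thick, upright tube 44 mm outside and 32 mm inside diameter, rim 80 mm above the table, inner floor 8 mm above the table; origin at the centre of its underside
- brush: loose flat paint brush, 172 mm long, 60 g, at first standing handle-down in the pot: round wooden handle 16 mm diameter from 0 to 131 mm, steel ferrule 30 (x) x 14 (y) mm from 131 to 151 mm, bristles (rigid here, 28 x 11 mm) to 172 mm; origin at the centre of the flat handle end, z along the brush towards the bristles
- brush_mid (a point): point on the brush's axis halfway along it, 86 mm from the handle end
- tray: fixed open aluminium brush tray, outside 225 (x) x 82 (y) x 20 (z) mm, walls 4 mm, floor 4 to 5 mm thick; inside two cross ribs 6 mm thick at x = -45 and +45 mm whose tops are 18 mm above the table, for the brush to lie across; origin at the centre of its underside, on the table; x runs along the tray
- jar: bystander: paint jar, 56 mm diameter, 70 mm high; origin at the centre of its underside
- tin: bystander: paint tin, 76 mm diameter, 85 mm high; origin at the centre of its underside
- tape: bystander: cardboard ring of tape, 70 mm outside diameter, 24 mm high; origin at the centre of its underside
Mind the look-alikes: they are no part of the job. Of the things that look like the tray, take the one that is nearest to the robot's base at the start. Leave any black look-alike of the tile_6 alone.

How it is judged:
On the way, in this order (a step that is already met when the one before it is completed fails the run):
1. all the white sample boards lie squarely piled on the marking (horizontal distance between each of tile_1, tile_2, tile_3, tile_4, tile_5, tile_6 and mark below 0.008 m and angle between the x axis of each of tile_1, tile_2, tile_3, tile_4, tile_5, tile_6 and the x axis of board, either way round below 0.12 rad and angle between the z axis of each of tile_1, tile_2, tile_3, tile_4, tile_5, tile_6 and the z axis of board, either way round below 0.06 rad and linear speed of each of tile_1, tile_2, tile_3, tile_4, tile_5, tile_6 below 0.03 m/s), for 0.2 s.
2. the cover lies squarely on top of the pile (all of step 1 and horizontal distance between cover and mark below 0.01 m and angle between the x axis of cover and the x axis of board, either way round below 0.12 rad and angle between cover's own z axis and vertical below 0.06 rad and linear speed of cover below 0.03 m/s and z of each of tile_1, tile_2, tile_3, tile_4, tile_5, tile_6 in the frame of cover below -0.002 m), for 0.2 s.
At the end, for the whole second after the job is handed in: White boards flat, at rest, within 8 mm and 0.12 rad of the marking; cover flat on top, within 10 mm and 0.12 rad; brush level (0.22 rad) in the tray, along it (0.35 rad), its middle within 35 mm lengthwise, 36 mm sideways of the tray centre, under 40 mm high; pot upright (all of step 2 and x of brush_mid in the frame of tray between -0.035 and 0.035 m and y of brush_mid in the frame of tray between -0.036 and 0.036 m and z of brush_mid in the frame of tray below 0.04 m and angle between brush's own z axis and vertical between 1.35 and 1.79 rad and angle between the z axis of brush and the x axis of tray, either way round below 0.35 rad and linear speed of brush below 0.03 m/s and angle between pot's own z axis and vertical below 0.1 rad); the robot touches nothing.
It fails at once if the brush pot is tipped over (angle between pot's own z axis and vertical above 0.5 rad).
It fails at once if the jar is pushed away (distance of jar from where it was at the start of the episode above 0.03 m).
It fails at once if the tin is pushed away (distance of tin from where it was at the start of the episode above 0.03 m).
It fails at once if the tape is pushed away (distance of tape from where it was at the start of the episode above 0.03 m).
Of tile_1, tile_2, tile_3, tile_4, tile_5, tile_6 only 4 to 6 are there at a start; the rules pass over those that are not, and their reading is None.
At some moment in a run one of tile_1, tile_2, tile_3, tile_4, tile_5, tile_6 may be knocked a few centimetres aside while the robot is not near it.
Once in a run the grip may slacken for a moment while it holds something.
It also fails if it takes over 210 s, if anything falls off the work surface, if the arm or the gripper's body presses on something with over 40 N, if the wrist force passes 120 N, or if a joint passes its speed limit or range.

## Robot

A 7-joint arm with a two-finger parallel gripper is mounted at the origin on the work surface. World frame = base frame: x ahead of the robot, y to its left, z up, the work surface at z = 0. Lengths are in m, angles in rad, forces in N, time in s.
With the tool pointing down it reaches from about 0.425 to 0.875 m from the base axis. Payload 4.7 kg.
Tool frame: the origin (TCP) lies on the centre line of the jaws, within the pads' length; the fingertips stand 14 mm ahead of it and the grasp point (between the pads) lies 5 mm behind it; z points along the fingers, y is the line along which they close (so a half turn about z gives the same grasp; the last joint's range is limited). The gripper opens to 87 mm and grips with 3 to 60 N. Pads are 19 mm wide; open, the fingers measure 117 mm over their backs; the gripper's body (75 mm by 190 mm) begins 51 mm behind the grasp point.
Start: joints at [-1.314, 0.321, -0.07, 1.45, 0.023, 1.371, -0.057], TCP at [0.156, 0.631, 0.215] pointing down, gripper open.
Joint ranges: [-2.86, 2.86], [-0.3, 2.09], [-1.38, 1.24], [0.06, 2.45], [-1.56, 4.7], [0.09, 2.05], [-2.69, 2.69]. Speed limits (rad/s): [2.57, 2.57, 3.14, 3.14, 3.14, 3.14, 3.14].

## Interface

Orientations are given as a rotation vector (axis times angle).
In Python, from bench import ctrl gives the robot as it stands.
- The arm moves only by the tool send_rows, never from a script. Its argument "steps" is a list of rows, each an object of numbers: "tx", "ty", "tz": the shift along the tool's x, y, z in units of 60 mm (1.0 is 60 mm); "turn": the turn about the tool's z in units of 8 degrees (1.0 is 8 degrees); "grip": the opening, from 0 (shut) to 1 (fully open). A call has 1 to 12 rows; each row shifts and turns the commanded pose from where the row before left it, along the tool's axes as they then stand; what a row does not reach is not made up. A row lasts 1/8 s, in which the tool goes at most 62.5 mm and 10.7 degrees, less where a joint would pass 70% of its speed; a pose out of reach is approached as far as the arm can. A call is refused whole if a number of a shift passes 1 or a number of a turn 1, either way. A call with a gripper value outside its range is refused whole. The fingers move at their own pace and stop on an object; "newtons" is the grip in N (left out, the last holds). Time passes only in rows, so rows that do not move let the fingers close. It gives the time, the measured TCP pose, the force, the opening and the grip force at its end, in the units of the state.
- ctrl.get_state(): the state, without advancing time (a new reading comes with each control period).
- ctrl.get_image(name): name is "scene" or "top"; returns a dict with "pixels" (400x640x3 uint8, red, green, blue), "K" (3x3 intrinsics, pixels), "cam_to_world" (4x4, takes a point from camera to world coordinates). Camera axes: x right, y down, z forward; pixel columns grow to the right and rows downward; lengths in m; the calibration is good to about 2 mm. A picture is of the moment at which its call begins. There is no depth.
- ctrl.close_job(): hands the job in; it is judged then, once.
The state is a dict: "time": time; "joint_positions": joint angles; "qd": joint speeds; "joint_torque": joint torques, N m; "position": TCP position; "tool_rot": TCP orientation; "ft_force": force on the tool from outside, world axes, zero at the start; "torque": the same for the moment, N m; "grip_width": opening from 0.0 (shut) to 1.0 (fully open); "grip_force": force on a finger pad.
Only numpy, scipy, OpenCV 4.12 (cv2) and the standard library are available. Lean on these libraries where they do the work, as an engineer would, in place of code of your own. Each camera call takes 0.05 s, during which the arm holds its last target. There are 200 camera calls.

## Working session

There is one attempt and no reset: what is moved stays moved. The work goes in short steps, Python scripts to look and compute and a tool call to move; the robot and the scene stay as the last step left them, time stands still between calls to the robot, and variables do not carry over. Pictures are saved under pics/ and viewed, at most 14 in all, crops included, and the job is handed in when it is done.

Besides the shell and the picture viewer there is one more tool, called after "Call:" by a JSON object that holds its "fn" and its "kwargs". send_rows: Moves the arm, as the interface text tells. Its arguments: {"type":"object","properties":{"steps":{"type":"array"},"newtons":{"type":"number"}},"required":["steps"]}

```bash
mkdir -p pics; ls
cat > h.py <<'E'
import numpy as np, cv2
from bench import ctrl
def snap(n,f):
    im=ctrl.get_image(n); cv2.imwrite(f,im["pixels"][:,:,::-1]); np.savez(f[:-4]+'.npz',**im); return im
def ray(im,u,v,z):
    K=im["K"];T=im["cam_to_world"]
    d=T[:3,:3]@np.linalg.solve(K,[u,v,1]);o=T[:3,3]
    return (o+d*(z-o[2])/d[2])
def proj(im,p):
    T=np.linalg.inv(im["cam_to_world"]);c=T[:3,:3]@np.array(p)+T[:3,3];q=im["K"]@c;return q[:2]/q[2]
E
python3 - <<'E'
from h import *
for n in("top","scene"):
    im=snap(n,f"pics/{n}0.png");print(im["K"].tolist(),im["cam_to_world"].round(3).tolist())
print(ctrl.get_state())
E
```

```text
pics
[[493.7175228525603, 0.0, 320.9319769710152], [0.0, 493.7175228525603, 197.97073692636695], [0.0, 0.0, 1.0]] [[0.022, -0.999, 0.033, 0.521], [-1.0, -0.022, -0.002, 0.068], [0.003, -0.033, -0.999, 1.646], [0.0, 0.0, 0.0, 1.0]]
[[471.30157027102433, 0.0, 323.0668823267659], [0.0, 471.30157027102433, 204.97924913805076], [0.0, 0.0, 1.0]] [[0.727, 0.39, -0.565, 1.364], [0.687, -0.407, 0.602, -0.782], [0.005, -0.826, -0.564, 0.885], [0.0, 0.0, 0.0, 1.0]]
{'time': 0.1, 'joint_positions': array([-1.31388778,  0.32174662, -0.0700668 ,  1.45153807,  0.02262088,
        1.37082312, -0.05687566]), 'qd': array([ 0.00055207, -0.00128549, -0.00028621, -0.00265186,  0.00068843,
        0.0004317 , -0.00123922]), 'joint_torque': array([-6.92247590e-05, -4.92568839e+01, -4.05399352e-01, -3.13397169e+01,
       -6.40475401e-02,  3.95392010e-02,  5.67609447e-05]), 'position': array([0.1562232 , 0.63042171, 0.21407974]), 'tool_rot': array([-3.80394682e-01, -3.11838627e+00,  2.71198101e-03]), 'ft_force': array([ 0.39456823, -0.00614397, -0.45740323]), 'torque': array([ 0.01186833, -0.03190631,  0.05617121]), 'grip_force': 0.0, 'grip_width': 1.0001993711669808}
```

View pics/top0.png

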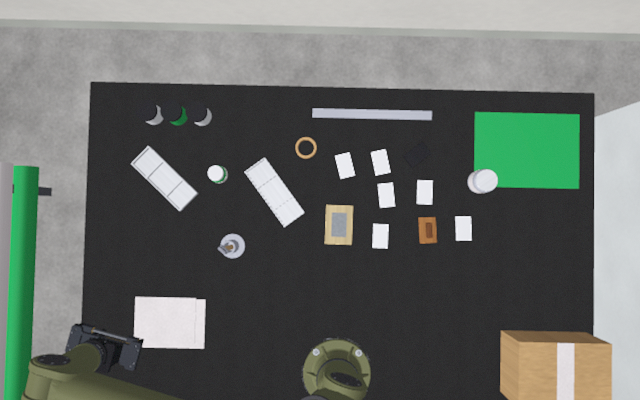

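View pics/scene0.png

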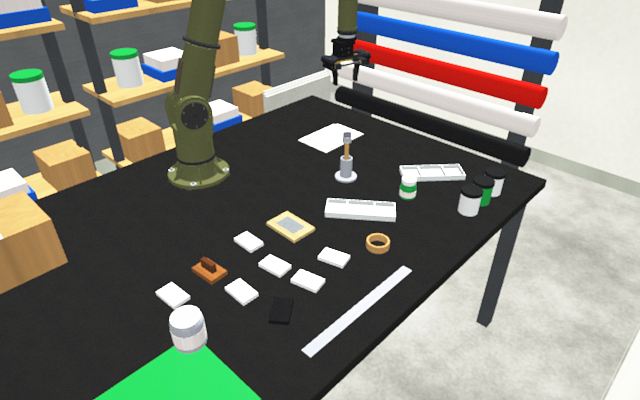

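The candidate white boards are at (345,165), (381,162), (386,195), (425,192), (381,236) and (463,228). The black look-alike at (417,153) stays where it is, and the white sheet at (170,322) and the jar are not boards. The trays are at (274,192) and (164,178). The pile board is at (339,225), the cover at (428,230) and the pot at (232,246).

```bash
cat >> h.py <<'E'
def rects(im,box,z,mask,amin=60):
    x0,y0,x1,y1=box;s=8
    px=im["pixels"][y0:y1,x0:x1]
    big=cv2.resize(px,None,fx=s,fy=s,interpolation=cv2.INTER_CUBIC)
    m=mask(big.astype(int)).astype(np.uint8)
    out=[]
    for c in cv2.findContours(m,cv2.RETR_EXTERNAL,cv2.CHAIN_APPROX_NONE)[0]:
        if cv2.contourArea(c)<amin*s*s: continue
        P=np.array([ray(im,(u+.5)/s-.5+x0,(v+.5)/s-.5+y0,z)[:2] for u,v in c[:,0]])
        (cx,cy),(w,h),a=cv2.minAreaRect((P*1000).astype(np.float32))
        if w<h: a+=90
        a=(a+90)%180-90
        out.append((np.round(cx,1),np.round(cy,1),np.round(a,1),np.round(max(w,h)),np.round(min(w,h)),c[:,0].mean(0)/s+[x0,y0]))
    return out
white=lambda b:(b.min(2)>150)
E
python3 - <<'E'
from h import *
im=dict(np.load("pics/top0.npz"))
print("base px",proj(im,[0,0,0]))
for r in rects(im,(325,140,480,250),.012,white): print(r[:5],r[5].round(0))
print("mark/board/cover/trays")
b=rects(im,(315,200,365,250),.012,lambda b:(b[...,0]>100)); print(b)
b=rects(im,(328,210,350,242),.012,lambda b:(b[...,0]-b[...,2]<30),amin=40);print(b)
for r in rects(im,(412,212,442,250),.014,lambda b:(b[...,0]-b[...,2]>40)): print(r)
for r in rects(im,(240,150,305,230),.02,lambda b:(b.min(2)>110)): print("tray",r)
for r in rects(im,(125,140,200,215),.02,lambda b:(b.min(2)>110)): print("trayfar",r)
c=im["pixels"][140:250,325:480];cv2.imwrite("pics/c1.png",cv2.resize(c,None,fx=5,fy=5,interpolation=cv2.INTER_CUBIC)[:,:,::-1])
s=dict(np.load("pics/scene0.npz"))
c=s["pixels"][110:230,310:470];cv2.imwrite("pics/c2.png",cv2.resize(c,None,fx=5,fy=5,interpolation=cv2.INTER_CUBIC)[:,:,::-1])
E
```

```text
base px [336.79778687 372.80270229]
(np.float64(454.7), np.float64(-132.5), np.float64(-2.0), np.float64(82.0), np.float64(53.0)) [380. 236.]
(np.float64(486.3), np.float64(-406.7), np.float64(1.3), np.float64(81.0), np.float64(55.0)) [463. 228.]
(np.float64(488.9), np.float64(10.0), np.float64(1.5), np.float64(127.0), np.float64(66.0)) [337. 227.]
(np.float64(590.8), np.float64(-149.8), np.float64(6.8), np.float64(83.0), np.float64(54.0)) [386. 195.]
(np.float64(603.2), np.float64(-276.8), np.float64(-1.1), np.float64(82.0), np.float64(54.0)) [425. 192.]
(np.float64(641.3), np.float64(-439.2), np.float64(0.7), np.float64(75.0), np.float64(40.0)) [475. 182.]
(np.float64(685.9), np.float64(-10.6), np.float64(15.0), np.float64(83.0), np.float64(53.0)) [345. 166.]
(np.float64(699.7), np.float64(-128.8), np.float64(13.2), np.float64(83.0), np.float64(54.0)) [381. 162.]
mark/board/cover/trays
[(np.float64(489.1), np.float64(5.5), np.float64(-0.9), np.float64(134.0), np.float64(94.0), array([338.81714487, 224.76246472]))]
[(np.float64(489.1), np.float64(4.7), np.float64(-0.7), np.float64(81.0), np.float64(51.0), array([339.04754098, 224.75737705]))]
(np.float64(478.0), np.float64(-288.0), np.float64(4.1), np.float64(89.0), np.float64(60.0), array([427.54538799, 230.1045022 ]))
tray (np.float64(592.0), np.float64(220.5), np.float64(37.2), np.float64(230.0), np.float64(87.0), array([274.50698882, 192.33945687]))
trayfar (np.float64(629.3), np.float64(585.3), np.float64(47.3), np.float64(231.0), np.float64(88.0), array([164.31567982, 178.63015351]))
```

View pics/c1.png

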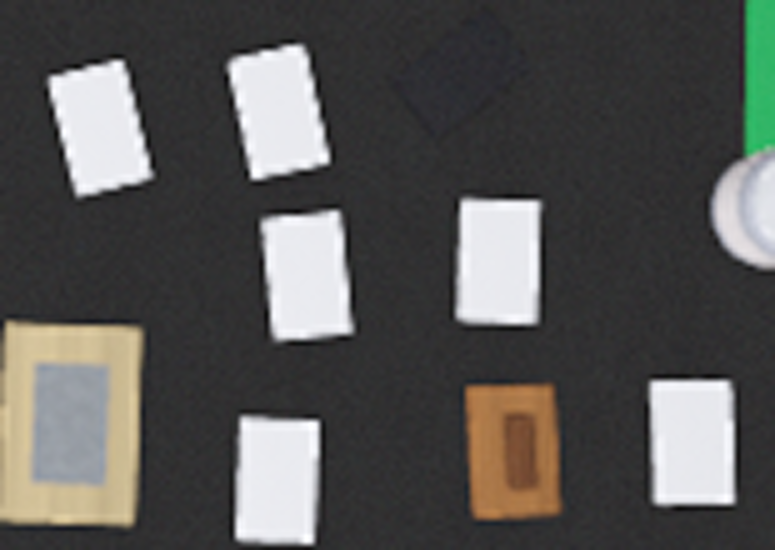

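View pics/c2.png

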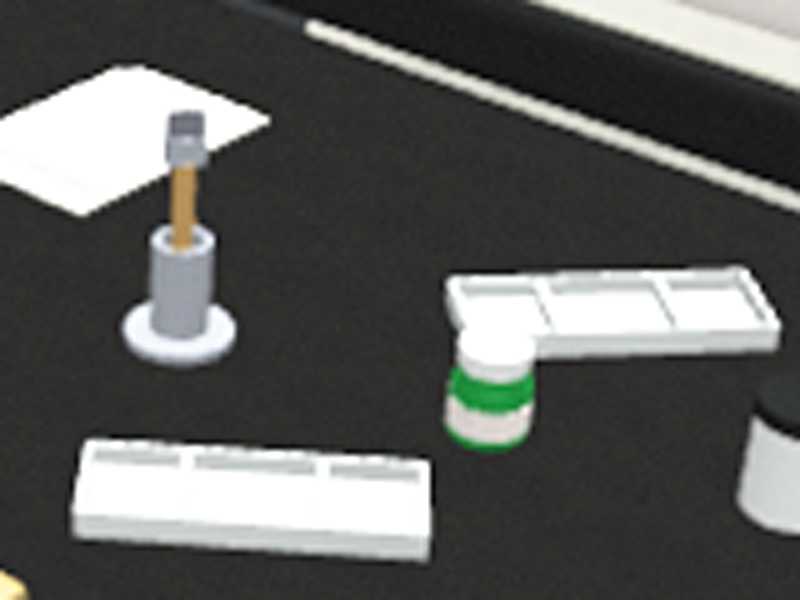

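The crops confirm the choice: six white boards, and a black board at c1 (460,75) that I leave alone. The near tray, at (274,192) in the top view, has two ribs and is the one to use. I'm starting to move now: lift, then turn towards yaw -90.

Call:
{"fn": "send_rows", "kwargs": {"steps": [{"tz":-0.6,"turn":1},{"turn":1},{"turn":1},{"turn":1},{"turn":1},{"turn":1},{"turn":1},{"turn":1},{"turn":1},{"turn":1},{"turn":1},{"turn":1}], "newtons": 30}}

```text
validation failed for argument at $.st...
```

```bash
cat >> h.py <<'E'
from scipy.spatial.transform import Rotation as R
def go(*goals):
    """goals (x,y,z,yaw) in mm,deg chained; prints shift (then turn) per goal in tool units"""
    s=ctrl.get_state();M=R.from_rotvec(s["tool_rot"]).as_matrix();p=s["position"]*1000
    yaw=np.degrees(np.arctan2(M[1,1],M[0,1]))
    print("t",round(s["time"],1),"p",p.round(1),"yaw",round(yaw,1),"tilt",np.degrees(np.arccos(-M[2,2])).round(2),"q1,q7",s["joint_positions"][[0,6]].round(2),"w",(s["grip_width"]*87).round(1),"gf",round(s["grip_force"],1),"F",s["ft_force"].round(1))
    for g in goals:
        d=np.array(g[:3])-p;c,n=np.cos(np.radians(yaw)),np.sin(np.radians(yaw))
        tx=(-n*d[0]+c*d[1])/60;ty=(c*d[0]+n*d[1])/60
        dt=(yaw-g[3]+180)%360-180
        print("  tx %.3f ty %.3f tz %.3f turn %.3f"%(tx,ty,-d[2]/60,dt/8)); p=np.array(g[:3],float);yaw=g[3]
E
python3 -c "
from h import *
go((450,300,250,-90),(454.7,-132.5,100,-92))"
```

```text
Traceback (most recent call last):
  File "h.py", line 31, in go
    print("t",round(s["time"],1),"p",p.round(1),"yaw",round(yaw,1),"tilt",np.degrees(np.arccos(-M[2,2])).round(2),"q1,q7",s["joint_positions"][[0,6]].round(2),"w",(s["grip_width"]*87).round(1),"gf",round(s["grip_force"],1),"F",s["ft_force"].round(1))
                                                                                                                                                                   ^^^^^^^^^^^^^^^^^^^^^^^^^^
AttributeError: 'float' object has no attribute 'round'
```

Call:
{"fn": "send_rows", "kwargs": {"steps": [{"tx":0,"ty":0,"tz":-0.6,"turn":1,"grip":1},{"tx":0,"ty":0,"tz":0,"turn":1,"grip":1},{"tx":0,"ty":0,"tz":0,"turn":1,"grip":1},{"tx":0,"ty":0,"tz":0,"turn":1,"grip":1},{"tx":0,"ty":0,"tz":0,"turn":1,"grip":1},{"tx":0,"ty":0,"tz":0,"turn":1,"grip":1},{"tx":0,"ty":0,"tz":0,"turn":1,"grip":1},{"tx":0,"ty":0,"tz":0,"turn":1,"grip":1},{"tx":0,"ty":0,"tz":0,"turn":1,"grip":1},{"tx":0,"ty":0,"tz":0,"turn":1,"grip":1},{"tx":0,"ty":0,"tz":0,"turn":1,"grip":1},{"tx":0,"ty":0,"tz":0,"turn":1,"grip":1}], "newtons": 30}}

```text
time: 1.6
position: [0.1562, 0.6306, 0.2504]
tool_rot: [2.575, 1.798, -0.001]
ft_force: [0.9, 0.7, -0.3]
grip_width: 1.001
grip_force: 0.0
```

```bash
sed -i 's/(s\["grip_width"\]\*87).round(1)/round(s["grip_width"]*87,1)/' h.py
python3 -c "
from h import *
go((450,300,250,-90),(454.7,-132.5,100,-92))"
```

```text
t 1.6 p [156.2 630.6 250.4] yaw -20.2 tilt 0.07 q1,q7 [-1.48 -1.69] w 87.1 gf 0.0 F [ 0.9  0.7 -0.3]
  tx -3.484 ty 6.497 tz 0.007 turn 8.728
  tx 0.078 ty 7.208 tz 2.500 turn 0.250
```

Call:
{"fn": "send_rows", "kwargs": {"steps": [{"tx":-0.43,"ty":0.81,"tz":0,"turn":0,"grip":1},{"tx":-0.43,"ty":0.81,"tz":0,"turn":0,"grip":1},{"tx":-0.43,"ty":0.81,"tz":0,"turn":0,"grip":1},{"tx":-0.43,"ty":0.81,"tz":0,"turn":0,"grip":1},{"tx":-0.43,"ty":0.81,"tz":0,"turn":0,"grip":1},{"tx":-0.43,"ty":0.81,"tz":0,"turn":0,"grip":1},{"tx":-0.43,"ty":0.81,"tz":0,"turn":0,"grip":1},{"tx":-0.43,"ty":0.81,"tz":0,"turn":0,"grip":1},{"tx":0,"ty":0,"tz":0,"turn":1,"grip":1},{"tx":0,"ty":0,"tz":0,"turn":1,"grip":1},{"tx":0,"ty":0,"tz":0,"turn":1,"grip":1},{"tx":0,"ty":0,"tz":0,"turn":1,"grip":1}]}}

```text
time: 3.1
position: [0.4513, 0.3043, 0.2506]
tool_rot: [2.972, 1.018, -0.001]
ft_force: [1.2, 0.2, -0.5]
grip_width: 0.999
grip_force: 0.0
```

Call:
{"fn": "send_rows", "kwargs": {"steps": [{"tx":0,"ty":0,"tz":0,"turn":1,"grip":1},{"tx":0,"ty":0,"tz":0,"turn":1,"grip":1},{"tx":0,"ty":0,"tz":0,"turn":1,"grip":1},{"tx":0,"ty":0,"tz":0,"turn":1,"grip":1},{"tx":0,"ty":0,"tz":0,"turn":0.7,"grip":1},{"tx":0,"ty":0.9,"tz":0.1,"turn":0,"grip":1},{"tx":0,"ty":0.9,"tz":0.3,"turn":0,"grip":1},{"tx":0,"ty":0.9,"tz":0.3,"turn":0,"grip":1},{"tx":0,"ty":0.9,"tz":0.3,"turn":0,"grip":1},{"tx":0,"ty":0.9,"tz":0.3,"turn":0,"grip":1},{"tx":0,"ty":0.9,"tz":0.3,"turn":0,"grip":1},{"tx":0,"ty":0.9,"tz":0.3,"turn":0,"grip":1}]}}

```text
time: 4.6
position: [0.4544, -0.075, 0.1365]
tool_rot: [-3.141, -0.014, -0.001]
ft_force: [0.9, -0.1, 1.3]
grip_width: 0.998
grip_force: 0.0
```

```bash
python3 -c "
from h import *
go((454.7,-132.5,60,-92),(454.7,-132.5,16,-92))
im=snap('scene','pics/s1.png')"
```

```text
t 4.6 p [454.4 -75.  136.5] yaw -89.5 tilt 0.07 q1,q7 [-0.79 -1.5 ] w 86.8 gf 0.0 F [ 0.9 -0.1  1.3]
  tx -0.003 ty 0.958 tz 1.275 turn 0.314
  tx 0.000 ty -0.000 tz 0.733 turn 0.000
```

Call:
{"fn": "send_rows", "kwargs": {"steps": [{"tx":0,"ty":0.95,"tz":0,"turn":0.3,"grip":1},{"tx":0,"ty":0,"tz":0.8,"turn":0,"grip":1},{"tx":0,"ty":0,"tz":0.8,"turn":0,"grip":1},{"tx":0,"ty":0,"tz":0.4,"turn":0,"grip":1},{"tx":0,"ty":0,"tz":0,"turn":0,"grip":1}]}}

```text
time: 5.28
position: [0.4532, -0.1304, 0.0154]
tool_rot: [3.14, -0.053, -0.008]
ft_force: [-0.2, -0.0, -0.5]
grip_width: 1.0
grip_force: 0.0
```

Call:
{"fn": "send_rows", "kwargs": {"steps": [{"tx":0,"ty":0,"tz":0,"turn":0,"grip":0.4},{"tx":0,"ty":0,"tz":0,"turn":0,"grip":0.4},{"tx":0,"ty":0,"tz":0,"turn":0,"grip":0.4},{"tx":0,"ty":0,"tz":0,"turn":0,"grip":0.4},{"tx":0,"ty":0,"tz":0,"turn":0,"grip":0.4}], "newtons": 30}}

```text
time: 5.9
position: [0.4554, -0.1304, 0.0172]
tool_rot: [-3.141, 0.052, -0.001]
ft_force: [-0.6, -0.7, 0.5]
grip_width: 0.515
grip_force: 0.0
```

```bash
python3 -c "
from h import *
go((454.7,-132.5,16,-92))"
```

```text
t 5.9 p [ 455.4 -130.4   17.2] yaw -91.9 tilt 0.03 q1,q7 [-0.66 -1.17] w 44.8 gf 0.0 F [-0.6 -0.7  0.5]
  tx -0.011 ty 0.036 tz 0.021 turn 0.012
```

```bash
python3 -c "
from h import *
im=snap('scene','pics/s2.png')
go()
u,v=proj(im,[.455,-.13,.01]).astype(int);print(u,v)
c=im['pixels'][v-60:v+45,u-75:u+75];cv2.imwrite('pics/s2c.png',cv2.resize(c,None,fx=5,fy=5,interpolation=cv2.INTER_CUBIC)[:,:,::-1])"
```

```text
t 6.0 p [ 455.3 -130.4   17.1] yaw -91.9 tilt 0.02 q1,q7 [-0.66 -1.17] w 41.2 gf 0.0 F [ 1.3 -0.1  0.7]
249 239
```

View pics/s2c.png

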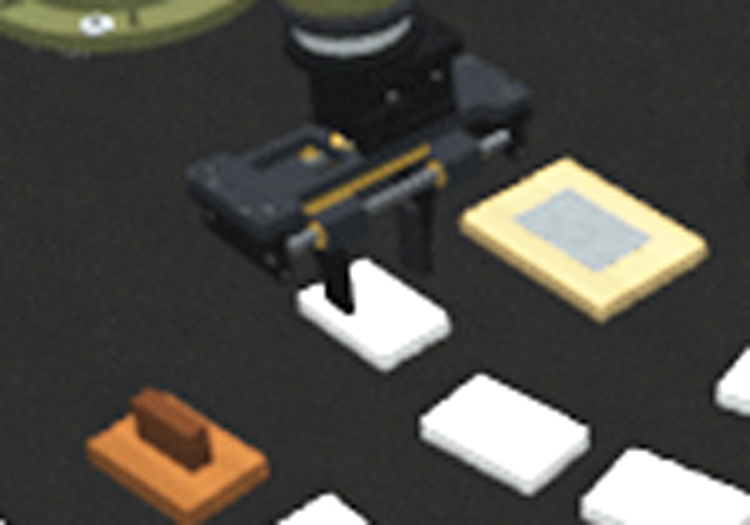

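```bash
python3 -c "
from h import *
im=dict(np.load('pics/s2.npz'))
f=lambda p:((proj(im,p)-[249-75,239-60])*5).round(0)
for y in(-.1304-.0215,-.1304+.0215):
  for z in(.003,.012,.02,.03): print(y,z,f([.4553,y,z]))
print('tile corners',[f([.4547+a,-.1325+b,.012]) for a in(-.04,.04) for b in(-.025,.025)])
t=ctrl.get_image('top')
for r in rects(t,(325,140,480,250),.012,white): print(r[:5],r[5].round(0))
"
```

```text
-0.15189999999999998 0.003 [350. 329.]
-0.15189999999999998 0.012 [349. 317.]
-0.15189999999999998 0.02 [348. 306.]
-0.15189999999999998 0.03 [346. 293.]
-0.1089 0.003 [407. 296.]
-0.1089 0.012 [405. 284.]
-0.1089 0.02 [404. 274.]
-0.1089 0.03 [403. 261.]
tile corners [array([298., 292.]), array([364., 255.]), array([384., 351.]), array([450., 312.])]
(np.float64(486.3), np.float64(-406.9), np.float64(1.8), np.float64(82.0), np.float64(55.0)) [463. 228.]
(np.float64(488.9), np.float64(11.6), np.float64(-0.5), np.float64(127.0), np.float64(67.0)) [337. 225.]
(np.float64(590.8), np.float64(-149.8), np.float64(6.7), np.float64(83.0), np.float64(54.0)) [386. 195.]
(np.float64(603.2), np.float64(-276.9), np.float64(-1.2), np.float64(83.0), np.float64(54.0)) [425. 192.]
(np.float64(641.3), np.float64(-439.2), np.float64(0.7), np.float64(75.0), np.float64(40.0)) [475. 182.]
(np.float64(685.9), np.float64(-10.5), np.float64(15.2), np.float64(83.0), np.float64(53.0)) [345. 166.]
(np.float64(699.7), np.float64(-128.8), np.float64(13.2), np.float64(83.0), np.float64(54.0)) [381. 162.]
```

```bash
python3 -c "
from h import *
def draw(f,p,yaw,hw):
    im=dict(np.load(f));M=np.array([np.cos(np.radians(yaw)),np.sin(np.radians(yaw)),0]);X=np.array([-M[1],M[0],0])
    u,v=proj(im,p).astype(int);c=cv2.resize(im['pixels'][v-40:v+35,u-50:u+50],None,fx=8,fy=8,interpolation=cv2.INTER_CUBIC)
    for s in(-1,1):
      for b,col in((hw,(255,0,0)),(hw+.015,(0,255,0))):
        for x in(-.0095,.0095):
          q=(proj(im,np.array(p)+M*s*b+X*x-[0,0,.014])-[u-50,v-40])*8
          cv2.circle(c,tuple(int(t) for t in q),4,col,-1)
    return c
a=draw('pics/scene0.npz',[.1562,.6304,.2141],76.1,.0435)
b=draw('pics/s2.npz',[.4553,-.1304,.0171],-91.9,.0206)
cv2.imwrite('pics/d.png',cv2.resize(np.vstack([a,b]),None,fx=.5,fy=.5)[:,:,::-1])"
```

```text
(no output)
```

View pics/d.png

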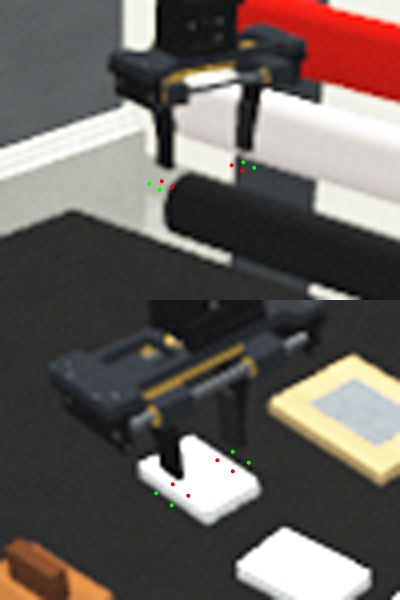

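The fingers closed without touching the board, so the tips sit higher than my reading of the pose. I'll open and probe down gently.

Call:
{"fn": "send_rows", "kwargs": {"steps": [{"tx":0,"ty":0,"tz":0,"turn":0,"grip":1},{"tx":0,"ty":0,"tz":0,"turn":0,"grip":1},{"tx":0,"ty":0,"tz":0,"turn":0,"grip":1},{"tx":0,"ty":0,"tz":0,"turn":0,"grip":1},{"tx":0,"ty":0,"tz":0,"turn":0,"grip":1},{"tx":0,"ty":0,"tz":0,"turn":0,"grip":1},{"tx":0,"ty":0,"tz":0.04,"turn":0,"grip":1},{"tx":0,"ty":0,"tz":0.04,"turn":0,"grip":1},{"tx":0,"ty":0,"tz":0,"turn":0,"grip":1}]}}

```text
time: 7.12
position: [0.455, -0.1305, 0.012]
tool_rot: [3.141, -0.052, -0.001]
ft_force: [1.0, 0.1, -0.4]
grip_width: 0.997
grip_force: 0.0
```

Call:
{"fn": "send_rows", "kwargs": {"steps": [{"tx":0,"ty":0,"tz":0.04,"turn":0,"grip":1},{"tx":0,"ty":0,"tz":0,"turn":0,"grip":1}]}}

```text
time: 7.38
position: [0.4551, -0.1305, 0.0097]
tool_rot: [-3.141, 0.052, 0.0]
ft_force: [0.3, -0.1, 0.0]
grip_width: 1.001
grip_force: 0.0
```

Call:
{"fn": "send_rows", "kwargs": {"steps": [{"tx":0,"ty":0,"tz":0.04,"turn":0,"grip":1},{"tx":0,"ty":0,"tz":0.04,"turn":0,"grip":1},{"tx":0,"ty":0,"tz":0,"turn":0,"grip":1}]}}

```text
time: 7.75
position: [0.4551, -0.1305, 0.0048]
tool_rot: [3.141, -0.052, -0.001]
ft_force: [-0.1, 0.8, -0.4]
grip_width: 0.998
grip_force: 0.0
```

Call:
{"fn": "send_rows", "kwargs": {"steps": [{"tx":0,"ty":0,"tz":0.04,"turn":0,"grip":1},{"tx":0,"ty":0,"tz":0.0,"turn":0,"grip":1}]}}

```text
time: 8.0
position: [0.4551, -0.1305, 0.0025]
tool_rot: [-3.141, 0.052, 0.0]
ft_force: [0.9, -0.1, -0.4]
grip_width: 1.002
grip_force: 0.0
```

Call:
{"fn": "send_rows", "kwargs": {"steps": [{"tx":0,"ty":0,"tz":0.03,"turn":0,"grip":1},{"tx":0,"ty":0,"tz":0.0,"turn":0,"grip":1}]}}

```text
time: 8.25
position: [0.4552, -0.1305, 0.0007]
tool_rot: [-3.141, 0.052, 0.0]
ft_force: [0.2, 0.2, -0.5]
grip_width: 1.001
grip_force: 0.0
```

Call:
{"fn": "send_rows", "kwargs": {"steps": [{"tx":0,"ty":0,"tz":0.03,"turn":0,"grip":1},{"tx":0,"ty":0,"tz":0.0,"turn":0,"grip":1}]}}

```text
time: 8.5
position: [0.4552, -0.1305, -0.0011]
tool_rot: [-3.141, 0.052, 0.0]
ft_force: [-0.7, -0.2, 0.3]
grip_width: 0.998
grip_force: 0.0
```

```bash
python3 -c "
from h import *
im=snap('scene','pics/s3.png');go()
u,v=proj(im,[.455,-.13,.01]).astype(int)
c=cv2.resize(im['pixels'][v-50:v+40,u-60:u+60],None,fx=6,fy=6,interpolation=cv2.INTER_CUBIC)
cv2.imwrite('pics/s3c.png',c[:,:,::-1])"
```

```text
t 8.6 p [ 455.2 -130.5   -1. ] yaw -91.9 tilt 0.01 q1,q7 [-0.63 -1.13] w 87.2 gf 0.0 F [ 0.1 -1.1  0.1]
```

View pics/s3c.png

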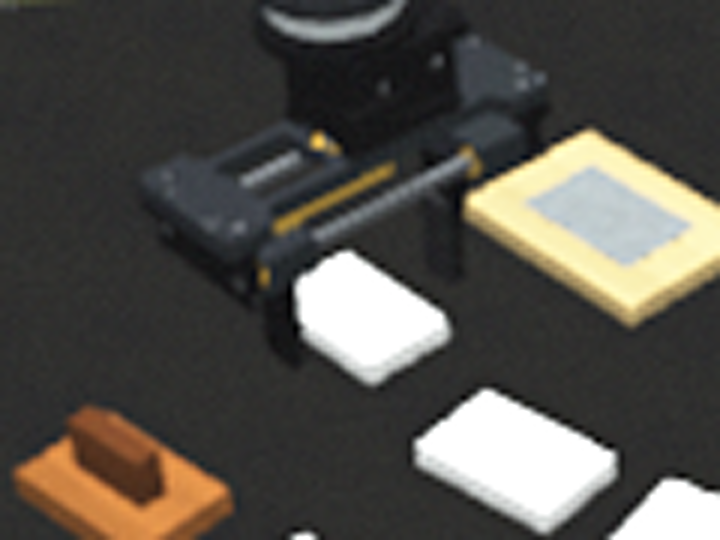

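Call:
{"fn": "send_rows", "kwargs": {"steps": [{"tx":0,"ty":0,"tz":0.03,"turn":0,"grip":1},{"tx":0,"ty":0,"tz":0.0,"turn":0,"grip":1}]}}

```text
time: 8.8
position: [0.4552, -0.1305, -0.0029]
tool_rot: [-3.141, 0.052, 0.0]
ft_force: [0.1, -0.0, -0.5]
grip_width: 1.004
grip_force: 0.0
```

Call:
{"fn": "send_rows", "kwargs": {"steps": [{"tx":0,"ty":0,"tz":0.03,"turn":0,"grip":1},{"tx":0,"ty":0,"tz":0.0,"turn":0,"grip":1}]}}

```text
time: 9.05
position: [0.4552, -0.1305, -0.0047]
tool_rot: [-3.141, 0.052, 0.0]
ft_force: [-0.1, -0.9, -0.7]
grip_width: 0.998
grip_force: 0.0
```

```bash
python3 -c "
from h import *
im=dict(np.load('pics/s3.npz'))
u,v=proj(im,[.455,-.13,.01]).astype(int)
f=lambda a,b,z:ray(im,(a+.5)/6-.5+u-60,(b+.5)/6-.5+v-50,z).round(4)
for z in(0,.003,.006): print(z,f(302,360,z),f(448,283,z),f(288,368,z),f(463,275,z))
"
```

```text
0 [ 0.4551 -0.1712  0.    ] [ 0.4602 -0.0821  0.    ] [ 0.455  -0.1797  0.    ] [ 0.4607 -0.0726  0.    ]
0.003 [ 0.4582 -0.1732  0.003 ] [ 0.4632 -0.0845  0.003 ] [ 0.4581 -0.1817  0.003 ] [ 0.4637 -0.075   0.003 ]
0.006 [ 0.4613 -0.1753  0.006 ] [ 0.4663 -0.0869  0.006 ] [ 0.4612 -0.1838  0.006 ] [ 0.4668 -0.0774  0.006 ]
```

Call:
{"fn": "send_rows", "kwargs": {"steps": [{"tx":0,"ty":0,"tz":0.02,"turn":0,"grip":1},{"tx":0,"ty":0,"tz":0.0,"turn":0,"grip":1}]}}

```text
time: 9.3
position: [0.4552, -0.1305, -0.0058]
tool_rot: [-3.141, 0.052, 0.0]
ft_force: [-0.1, 0.2, 0.7]
grip_width: 1.001
grip_force: 0.0
```

Call:
{"fn": "send_rows", "kwargs": {"steps": [{"tx":0,"ty":0,"tz":0.02,"turn":0,"grip":1},{"tx":0,"ty":0,"tz":0.0,"turn":0,"grip":1}]}}

```text
time: 9.55
position: [0.4553, -0.1305, -0.007]
tool_rot: [-3.141, 0.052, -0.0]
ft_force: [0.7, 0.7, 0.0]
grip_width: 0.999
grip_force: 0.0
```

Call:
{"fn": "send_rows", "kwargs": {"steps": [{"tx":0,"ty":0,"tz":0.02,"turn":0,"grip":1},{"tx":0,"ty":0,"tz":0.0,"turn":0,"grip":1}]}}

```text
time: 9.8
position: [0.4554, -0.1305, -0.0071]
tool_rot: [-3.14, 0.053, 0.001]
ft_force: [-4.9, 2.4, 14.4]
grip_width: 1.005
grip_force: 7.3
```

Call:
{"fn": "send_rows", "kwargs": {"steps": [{"tx":0,"ty":0,"tz":-0.08,"turn":0,"grip":1},{"tx":0,"ty":0.03,"tz":0,"turn":0,"grip":0.3},{"tx":0,"ty":0,"tz":0,"turn":0,"grip":0.3},{"tx":0,"ty":0,"tz":0,"turn":0,"grip":0.3},{"tx":0,"ty":0,"tz":0,"turn":0,"grip":0.3},{"tx":0,"ty":0,"tz":0,"turn":0,"grip":0.3},{"tx":0,"ty":0,"tz":0,"turn":0,"grip":0.3}], "newtons": 30}}

```text
time: 10.68
position: [0.4552, -0.1322, -0.0034]
tool_rot: [-3.141, 0.052, 0.0]
ft_force: [-0.2, 0.1, -0.7]
grip_width: 0.57
grip_force: 30.0
```

```bash
python3 -c "
from h import *
go((455,-132,60,-91.9),(489,4.8,60,-90.8),(489,4.8,8,-90.8))"
```

```text
t 10.7 p [ 455.2 -132.2   -3.4] yaw -91.9 tilt 0.01 q1,q7 [-0.62 -1.12] w 49.6 gf 30.0 F [-0.2  0.1 -0.7]
  tx -0.003 ty -0.004 tz -1.057 turn -0.001
  tx 0.491 ty -2.298 tz -0.000 turn -0.138
  tx 0.000 ty -0.000 tz 0.867 turn 0.000
```

Call:
{"fn": "send_rows", "kwargs": {"steps": [{"tx":0,"ty":0,"tz":-0.6,"turn":0,"grip":0.3},{"tx":0,"ty":0,"tz":-0.46,"turn":0,"grip":0.3},{"tx":0.13,"ty":-0.6,"tz":0,"turn":0,"grip":0.3},{"tx":0.13,"ty":-0.6,"tz":0,"turn":0,"grip":0.3},{"tx":0.13,"ty":-0.6,"tz":0,"turn":0,"grip":0.3},{"tx":0.11,"ty":-0.5,"tz":0,"turn":0,"grip":0.3},{"tx":0,"ty":0,"tz":0.3,"turn":-0.14,"grip":0.3},{"tx":0,"ty":0,"tz":0,"turn":0,"grip":0.3}]}}

```text
time: 11.68
position: [0.4885, 0.0046, 0.0412]
tool_rot: [3.14, -0.021, -0.004]
ft_force: [-0.4, -0.5, -0.3]
grip_width: 0.568
grip_force: 30.0
```

```bash
python3 -c "
from h import *
go((489.5,4.8,9.5,-90.8))"
```

```text
t 11.7 p [488.5   4.6  41.2] yaw -90.8 tilt 0.17 q1,q7 [-0.88 -1.48] w 49.4 gf 30.0 F [-0.4 -0.5 -0.3]
  tx 0.016 ty -0.004 tz 0.529 turn 0.003
```

Call:
{"fn": "send_rows", "kwargs": {"steps": [{"tx":0.02,"ty":0,"tz":0.3,"turn":0,"grip":0.3},{"tx":0,"ty":0,"tz":0.22,"turn":0,"grip":0.3},{"tx":0,"ty":0,"tz":0,"turn":0,"grip":0.3},{"tx":0,"ty":0,"tz":0,"turn":0,"grip":0.75},{"tx":0,"ty":0,"tz":0,"turn":0,"grip":0.75},{"tx":0,"ty":0,"tz":0,"turn":0,"grip":0.75}]}}

```text
time: 12.42
position: [0.4914, 0.0047, 0.0115]
tool_rot: [-3.141, 0.022, -0.001]
ft_force: [-0.9, 0.3, -0.3]
grip_width: 0.736
grip_force: 0.0
```

Call:
{"fn": "send_rows", "kwargs": {"steps": [{"tx":0,"ty":0,"tz":-0.6,"turn":0,"grip":0.9},{"tx":0,"ty":0,"tz":-0.5,"turn":0,"grip":0.9},{"tx":0.4,"ty":0.6,"tz":0,"turn":0,"grip":0.9},{"tx":0.4,"ty":0.6,"tz":0,"turn":0,"grip":0.9},{"tx":0.4,"ty":0.6,"tz":0,"turn":0,"grip":0.9},{"tx":0.4,"ty":0.6,"tz":0,"turn":0,"grip":0.9},{"tx":0,"ty":0,"tz":0,"turn":-0.95,"grip":0.9},{"tx":0,"ty":0,"tz":0,"turn":0,"grip":0.9}]}}

```text
time: 13.42
position: [0.585, -0.1412, 0.077]
tool_rot: [-3.136, -0.183, 0.0]
ft_force: [0.1, 0.4, 1.0]
grip_width: 0.896
grip_force: 0.0
```

```bash
python3 -c "
from h import *
go((590.8,-149.8,-3.5,-83.2))
im=snap('top','pics/t1.png')
for r in rects(im,(325,140,480,250),.012,white): print(r[:5],r[5].round(0))
"
```

```text
t 13.4 p [ 585.  -141.2   77. ] yaw -83.3 tilt 0.01 q1,q7 [-0.51 -0.97] w 78.0 gf 0.0 F [0.1 0.4 1. ]
  tx 0.079 ty 0.154 tz 1.342 turn -0.014
(np.float64(486.3), np.float64(-406.7), np.float64(1.3), np.float64(81.0), np.float64(55.0)) [463. 228.]
(np.float64(488.8), np.float64(11.2), np.float64(0.3), np.float64(127.0), np.float64(69.0)) [338. 224.]
(np.float64(601.1), np.float64(-296.0), np.float64(-13.4), np.float64(85.0), np.float64(29.0)) [430. 193.]
(np.float64(641.1), np.float64(-439.2), np.float64(0.7), np.float64(75.0), np.float64(40.0)) [475. 182.]
(np.float64(685.9), np.float64(-10.5), np.float64(15.2), np.float64(83.0), np.float64(53.0)) [345. 166.]
(np.float64(699.7), np.float64(-128.8), np.float64(13.2), np.float64(83.0), np.float64(54.0)) [381. 162.]
```

Call:
{"fn": "send_rows", "kwargs": {"steps": [{"tx":0.08,"ty":0.15,"tz":0.5,"turn":0,"grip":0.9},{"tx":0,"ty":0,"tz":0,"turn":0,"grip":0.9},{"tx":0,"ty":0,"tz":0,"turn":0,"grip":0.9},{"tx":0,"ty":0,"tz":0,"turn":0,"grip":0.9}]}}

```text
time: 13.98
position: [0.5915, -0.1487, 0.0482]
tool_rot: [-3.136, -0.187, -0.003]
ft_force: [-1.2, -0.1, 0.7]
grip_width: 0.9
grip_force: 0.0
```

```bash
python3 -c "
from h import *
go((590.8,-149.8,-3.5,-83.2))
im=snap('top','pics/t2.png')
for r in rects(im,(322,205,355,245),.024,lambda b:b[...,2]>200,amin=30): print(r[:5],r[5].round(0))
print(im['pixels'][225,328:352:3].tolist())
"
```

```text
t 14.0 p [ 591.5 -148.7   48.2] yaw -83.2 tilt 0.1 q1,q7 [-0.47 -0.93] w 78.3 gf 0.0 F [-1.2 -0.1  0.7]
  tx -0.013 ty 0.017 tz 0.861 turn 0.002
(np.float64(490.6), np.float64(6.1), np.float64(1.2), np.float64(80.0), np.float64(50.0)) [339. 224.]
[[206, 189, 150], [231, 228, 226], [236, 236, 241], [235, 235, 240], [235, 236, 241], [234, 235, 240], [212, 209, 211], [205, 187, 148]]
```

Call:
{"fn": "send_rows", "kwargs": {"steps": [{"tx":-0.01,"ty":0.02,"tz":0.4,"turn":0,"grip":0.9},{"tx":0,"ty":0,"tz":0.3,"turn":0,"grip":0.9},{"tx":0,"ty":0,"tz":0.16,"turn":0,"grip":0.9},{"tx":0,"ty":0,"tz":0,"turn":0,"grip":0.3},{"tx":0,"ty":0,"tz":0,"turn":0,"grip":0.3},{"tx":0,"ty":0,"tz":0,"turn":0,"grip":0.3},{"tx":0,"ty":0,"tz":0,"turn":0,"grip":0.3},{"tx":0,"ty":0,"tz":0,"turn":0,"grip":0.3},{"tx":0,"ty":0,"tz":0,"turn":0,"grip":0.3}]}}

```text
time: 15.15
position: [0.5909, -0.1505, -0.004]
tool_rot: [3.136, 0.187, 0.002]
ft_force: [-1.0, 0.2, 3.9]
grip_width: 0.568
grip_force: 30.0
```

```bash
python3 -c "
from h import *
go((591,-149.7,65,-83.2),(489,4,65,-90.8))
"
```

```text
t 15.2 p [ 590.9 -150.5   -4. ] yaw -83.2 tilt 0.06 q1,q7 [-0.43 -0.89] w 49.4 gf 30.0 F [-1.   0.2  3.9]
  tx 0.003 ty -0.012 tz -1.150 turn 0.001
  tx -1.385 ty -2.745 tz -0.000 turn 0.950
```

Call:
{"fn": "send_rows", "kwargs": {"steps": [{"tx":0,"ty":0,"tz":-0.6,"turn":0,"grip":0.3},{"tx":0,"ty":0,"tz":-0.5,"turn":0,"grip":0.3},{"tx":-0.28,"ty":-0.55,"tz":0,"turn":0,"grip":0.3},{"tx":-0.28,"ty":-0.55,"tz":0,"turn":0,"grip":0.3},{"tx":-0.28,"ty":-0.55,"tz":0,"turn":0,"grip":0.3},{"tx":-0.28,"ty":-0.55,"tz":0,"turn":0,"grip":0.3},{"tx":-0.27,"ty":-0.55,"tz":0,"turn":0,"grip":0.3},{"tx":0,"ty":0,"tz":0,"turn":0.95,"grip":0.3},{"tx":0,"ty":0,"tz":0,"turn":0,"grip":0.3},{"tx":0,"ty":0,"tz":0,"turn":0,"grip":0.3}]}}

```text
time: 16.4
position: [0.4881, 0.0032, 0.0614]
tool_rot: [3.141, -0.02, 0.0]
ft_force: [-0.2, 0.9, -0.5]
grip_width: 0.571
grip_force: 30.0
```

```bash
python3 -c "
from h import *
go((489.1,4.8,21,-90.8))
"
```

```text
t 16.4 p [488.1   3.2  61.4] yaw -90.7 tilt 0.01 q1,q7 [-0.94 -1.5 ] w 49.7 gf 30.0 F [-0.2  0.9 -0.5]
  tx 0.017 ty -0.028 tz 0.674 turn 0.010
```

Next board: (603,-277), angle -1, so tool yaw -91.

Call:
{"fn": "send_rows", "kwargs": {"steps": [{"tx":0.02,"ty":-0.03,"tz":0.35,"turn":0,"grip":0.3},{"tx":0,"ty":0,"tz":0.22,"turn":0,"grip":0.3},{"tx":0,"ty":0,"tz":0.1,"turn":0,"grip":0.3},{"tx":0,"ty":0,"tz":0,"turn":0,"grip":0.3},{"tx":0,"ty":0,"tz":0,"turn":0,"grip":0.3}]}}

```text
time: 17.02
position: [0.4896, 0.0053, 0.0216]
tool_rot: [-3.141, 0.022, -0.001]
ft_force: [0.9, 1.3, -0.8]
grip_width: 0.566
grip_force: 30.0
```

Call:
{"fn": "send_rows", "kwargs": {"steps": [{"tx":0,"ty":0,"tz":0,"turn":0,"grip":0.75},{"tx":0,"ty":0,"tz":0,"turn":0,"grip":0.75},{"tx":0,"ty":0,"tz":0,"turn":0,"grip":0.75},{"tx":0,"ty":0,"tz":-0.6,"turn":0,"grip":0.9},{"tx":0,"ty":0,"tz":-0.3,"turn":0,"grip":0.9},{"tx":0.3,"ty":0.75,"tz":0,"turn":0,"grip":0.9},{"tx":0.3,"ty":0.75,"tz":0,"turn":0,"grip":0.9},{"tx":0.3,"ty":0.75,"tz":0,"turn":0,"grip":0.9},{"tx":0.3,"ty":0.75,"tz":0,"turn":0,"grip":0.9},{"tx":0.3,"ty":0.75,"tz":0,"turn":0,"grip":0.9},{"tx":0.3,"ty":0.75,"tz":0,"turn":0,"grip":0.9},{"tx":0,"ty":0,"tz":0,"turn":0,"grip":0.9}]}}

```text
time: 18.52
position: [0.5926, -0.2715, 0.0752]
tool_rot: [3.138, -0.031, -0.001]
ft_force: [-0.4, 0.7, 0.0]
grip_width: 0.9
grip_force: 0.0
```

```bash
python3 -c "
from h import *
im=snap('top','pics/t3.png')
for r in rects(im,(325,140,480,250),.012,lambda b:b[...,2]>180): print(r[:5],r[5].round(0))
for r in rects(im,(322,205,355,245),.036,lambda b:b[...,2]>200,amin=30): print(r[:5],r[5].round(0))
go((603.2,-276.8,-3.5,-91.2))
"
```

```text
(np.float64(486.4), np.float64(-407.0), np.float64(1.3), np.float64(80.0), np.float64(54.0)) [464. 229.]
(np.float64(489.2), np.float64(6.2), np.float64(-0.8), np.float64(85.0), np.float64(55.0)) [339. 225.]
(np.float64(685.9), np.float64(-10.5), np.float64(15.0), np.float64(82.0), np.float64(52.0)) [345. 166.]
(np.float64(699.7), np.float64(-128.9), np.float64(13.0), np.float64(82.0), np.float64(53.0)) [381. 163.]
(np.float64(489.7), np.float64(6.9), np.float64(-1.0), np.float64(82.0), np.float64(52.0)) [339. 225.]
t 18.6 p [ 592.8 -268.4   74.9] yaw -91.0 tilt 0.07 q1,q7 [-0.29 -0.86] w 78.5 gf 0.0 F [ 0.1  0.5 -0. ]
  tx 0.176 ty 0.137 tz 1.307 turn 0.027
```

Call:
{"fn": "send_rows", "kwargs": {"steps": [{"tx":0.17,"ty":0.14,"tz":0.5,"turn":0,"grip":0.9},{"tx":0,"ty":0,"tz":0,"turn":0,"grip":0.9},{"tx":0,"ty":0,"tz":0,"turn":0,"grip":0.9},{"tx":0,"ty":0,"tz":0,"turn":0,"grip":0.9}]}}

```text
time: 19.08
position: [0.6041, -0.274, 0.0464]
tool_rot: [-3.141, 0.02, -0.002]
ft_force: [-0.5, -0.8, -0.5]
grip_width: 0.902
grip_force: 0.0
```

```bash
python3 -c "
from h import *
go((603.2,-276.8,-3.5,-91.2),(603.2,-276.8,70,-91.2),(489,4,70,-90.8))"
```

```text
t 19.1 p [ 604.1 -274.    46.4] yaw -90.7 tilt 0.09 q1,q7 [-0.25 -0.83] w 78.4 gf 0.0 F [-0.5 -0.8 -0.5]
  tx -0.015 ty 0.047 tz 0.832 turn 0.057
  tx 0.000 ty -0.000 tz -1.225 turn 0.000
  tx -2.001 ty -4.639 tz -0.000 turn -0.050
```

Call:
{"fn": "send_rows", "kwargs": {"steps": [{"tx":-0.01,"ty":0.05,"tz":0.4,"turn":0.05,"grip":0.9},{"tx":0,"ty":0,"tz":0.28,"turn":0,"grip":0.9},{"tx":0,"ty":0,"tz":0.14,"turn":0,"grip":0.9},{"tx":0,"ty":0,"tz":0,"turn":0,"grip":0.3},{"tx":0,"ty":0,"tz":0,"turn":0,"grip":0.3},{"tx":0,"ty":0,"tz":0,"turn":0,"grip":0.3},{"tx":0,"ty":0,"tz":0,"turn":0,"grip":0.3},{"tx":0,"ty":0,"tz":0,"turn":0,"grip":0.3},{"tx":0,"ty":0,"tz":0,"turn":0,"grip":0.3}]}}

```text
time: 20.2
position: [0.6034, -0.2779, -0.0034]
tool_rot: [3.141, -0.033, 0.002]
ft_force: [0.3, 0.0, 3.4]
grip_width: 0.573
grip_force: 30.0
```

Call:
{"fn": "send_rows", "kwargs": {"steps": [{"tx":0,"ty":0,"tz":-0.6,"turn":0,"grip":0.3},{"tx":0,"ty":0,"tz":-0.6,"turn":0,"grip":0.3},{"tx":-0.29,"ty":-0.66,"tz":0,"turn":0,"grip":0.3},{"tx":-0.29,"ty":-0.66,"tz":0,"turn":0,"grip":0.3},{"tx":-0.29,"ty":-0.66,"tz":0,"turn":0,"grip":0.3},{"tx":-0.29,"ty":-0.66,"tz":0,"turn":0,"grip":0.3},{"tx":-0.29,"ty":-0.66,"tz":0,"turn":0,"grip":0.3},{"tx":-0.29,"ty":-0.66,"tz":0,"turn":0,"grip":0.3},{"tx":-0.26,"ty":-0.66,"tz":0,"turn":0,"grip":0.3},{"tx":0,"ty":0,"tz":0,"turn":-0.05,"grip":0.3},{"tx":0,"ty":0,"tz":0,"turn":0,"grip":0.3},{"tx":0,"ty":0,"tz":0,"turn":0,"grip":0.3}]}}

```text
time: 21.7
position: [0.4891, 0.0005, 0.0682]
tool_rot: [3.141, -0.026, 0.001]
ft_force: [-0.3, -0.8, -0.6]
grip_width: 0.572
grip_force: 30.0
```

```bash
python3 -c "
from h import *
go((489,4,33,-90.8))"
```

```text
t 21.7 p [489.1   0.5  68.2] yaw -90.9 tilt 0.04 q1,q7 [-1.01 -1.48] w 49.7 gf 30.0 F [-0.3 -0.8 -0.6]
  tx -0.002 ty -0.058 tz 0.586 turn -0.017
```

Call:
{"fn": "send_rows", "kwargs": {"steps": [{"tx":0,"ty":-0.06,"tz":0.3,"turn":0,"grip":0.3},{"tx":0,"ty":0,"tz":0.2,"turn":0,"grip":0.3},{"tx":0,"ty":0,"tz":0.08,"turn":0,"grip":0.3},{"tx":0,"ty":0,"tz":0,"turn":0,"grip":0.3},{"tx":0,"ty":0,"tz":0,"turn":0,"grip":0.3}]}}

```text
time: 22.32
position: [0.4891, 0.0053, 0.0335]
tool_rot: [-3.142, 0.022, -0.001]
ft_force: [0.8, -0.5, -0.4]
grip_width: 0.571
grip_force: 30.0
```

Call:
{"fn": "send_rows", "kwargs": {"steps": [{"tx":0,"ty":0,"tz":0,"turn":0,"grip":0.75},{"tx":0,"ty":0,"tz":0,"turn":0,"grip":0.75},{"tx":0,"ty":0,"tz":0,"turn":0,"grip":0.75},{"tx":0,"ty":0,"tz":-0.6,"turn":0,"grip":0.9},{"tx":0,"ty":0,"tz":-0.2,"turn":0,"grip":0.9},{"tx":0.7,"ty":0.44,"tz":0,"turn":0,"grip":0.9},{"tx":0.7,"ty":0.44,"tz":0,"turn":0,"grip":0.9},{"tx":0.7,"ty":0.44,"tz":0,"turn":0,"grip":0.9},{"tx":0.7,"ty":0.44,"tz":0,"turn":0,"grip":0.9},{"tx":0.7,"ty":0.44,"tz":0,"turn":0,"grip":0.9},{"tx":0,"ty":0,"tz":0,"turn":-0.9,"grip":0.9},{"tx":0,"ty":0,"tz":0.3,"turn":-0.8,"grip":0.9}]}}

```text
time: 23.82
position: [0.698, -0.1305, 0.0631]
tool_rot: [3.12, 0.355, 0.002]
ft_force: [-0.6, 0.2, 0.2]
grip_width: 0.899
grip_force: 0.0
```

Call:
{"fn": "send_rows", "kwargs": {"steps": [{"tx":0,"ty":0,"tz":0.3,"turn":0,"grip":0.9},{"tx":0,"ty":0,"tz":0,"turn":0,"grip":0.9},{"tx":0,"ty":0,"tz":0,"turn":0,"grip":0.9}]}}

```text
time: 24.2
position: [0.6971, -0.1291, 0.0455]
tool_rot: [3.122, 0.349, 0.0]
ft_force: [-0.7, 0.7, -0.2]
grip_width: 0.898
grip_force: 0.0
```

```bash
python3 -c "
from h import *
im=snap('top','pics/t4.png')
for r in rects(im,(325,140,480,250),.012,lambda b:b[...,2]>180): print(r[:5],r[5].round(0))
for r in rects(im,(322,205,355,245),.048,lambda b:b[...,2]>200,amin=30): print(r[:5],r[5].round(0))
go((699.7,-128.9,-3.5,-76.9),(699.7,-128.9,80,-76.9),(489,4,80,-90.8))
"
```

```text
(np.float64(486.3), np.float64(-406.9), np.float64(1.3), np.float64(80.0), np.float64(54.0)) [463. 228.]
(np.float64(490.4), np.float64(11.0), np.float64(-1.0), np.float64(83.0), np.float64(45.0)) [335. 222.]
(np.float64(640.5), np.float64(-439.6), np.float64(0.7), np.float64(71.0), np.float64(39.0)) [475. 182.]
(np.float64(685.9), np.float64(-10.5), np.float64(15.0), np.float64(82.0), np.float64(52.0)) [345. 166.]
(np.float64(491.3), np.float64(12.2), np.float64(-0.9), np.float64(79.0), np.float64(42.0)) [335. 222.]
t 24.2 p [ 697.4 -129.2   45.9] yaw -77.2 tilt 0.06 q1,q7 [-0.41 -0.85] w 78.6 gf 0.0 F [ 0.3  0.  -0.1]
  tx 0.039 ty 0.003 tz 0.824 turn -0.040
  tx 0.000 ty 0.000 tz -1.392 turn 0.000
  tx -2.918 ty -2.953 tz -0.000 turn 1.737
```

Call:
{"fn": "send_rows", "kwargs": {"steps": [{"tx":0.04,"ty":0,"tz":0.4,"turn":-0.04,"grip":0.9},{"tx":0,"ty":0,"tz":0.28,"turn":0,"grip":0.9},{"tx":0,"ty":0,"tz":0.14,"turn":0,"grip":0.9},{"tx":0,"ty":0,"tz":0,"turn":0,"grip":0.3},{"tx":0,"ty":0,"tz":0,"turn":0,"grip":0.3},{"tx":0,"ty":0,"tz":0,"turn":0,"grip":0.3},{"tx":0,"ty":0,"tz":0,"turn":0,"grip":0.3},{"tx":0,"ty":0,"tz":0,"turn":0,"grip":0.3},{"tx":0,"ty":0,"tz":0,"turn":0,"grip":0.3}]}}

```text
time: 25.38
position: [0.6997, -0.1289, -0.0033]
tool_rot: [3.121, 0.359, 0.001]
ft_force: [-0.4, -0.4, 2.8]
grip_width: 0.569
grip_force: 30.0
```

Call:
{"fn": "send_rows", "kwargs": {"steps": [{"tx":0,"ty":0,"tz":-0.7,"turn":0,"grip":0.3},{"tx":0,"ty":0,"tz":-0.7,"turn":0,"grip":0.3},{"tx":-0.58,"ty":-0.59,"tz":0,"turn":0,"grip":0.3},{"tx":-0.58,"ty":-0.59,"tz":0,"turn":0,"grip":0.3},{"tx":-0.58,"ty":-0.59,"tz":0,"turn":0,"grip":0.3},{"tx":-0.58,"ty":-0.59,"tz":0,"turn":0,"grip":0.3},{"tx":-0.58,"ty":-0.59,"tz":0,"turn":0,"grip":0.3},{"tx":0,"ty":0,"tz":0,"turn":0.9,"grip":0.3},{"tx":0,"ty":0,"tz":0,"turn":0.84,"grip":0.3},{"tx":0,"ty":0,"tz":0,"turn":0,"grip":0.3},{"tx":0,"ty":0,"tz":0,"turn":0,"grip":0.3}]}}

```text
time: 26.75
position: [0.4895, 0.004, 0.08]
tool_rot: [-3.142, 0.019, 0.0]
ft_force: [0.9, -0.4, -0.7]
grip_width: 0.57
grip_force: 30.0
```

```bash
python3 -c "
from h import *
go((489,4,45,-90.8))"
```

```text
t 26.8 p [489.5   4.   80. ] yaw -90.7 tilt 0.01 q1,q7 [-1.06 -1.5 ] w 49.5 gf 30.0 F [ 0.9 -0.4 -0.7]
  tx -0.009 ty 0.001 tz 0.583 turn 0.013
```

Call:
{"fn": "send_rows", "kwargs": {"steps": [{"tx":-0.01,"ty":0,"tz":0.3,"turn":0,"grip":0.3},{"tx":0,"ty":0,"tz":0.2,"turn":0,"grip":0.3},{"tx":0,"ty":0,"tz":0.08,"turn":0,"grip":0.3},{"tx":0,"ty":0,"tz":0,"turn":0,"grip":0.3},{"tx":0,"ty":0,"tz":0,"turn":0,"grip":0.3}]}}

```text
time: 27.38
position: [0.4893, 0.004, 0.0454]
tool_rot: [3.141, -0.022, 0.001]
ft_force: [1.0, 0.3, -0.5]
grip_width: 0.568
grip_force: 30.0
```

Call:
{"fn": "send_rows", "kwargs": {"steps": [{"tx":0,"ty":0,"tz":0,"turn":0,"grip":0.75},{"tx":0,"ty":0,"tz":0,"turn":0,"grip":0.75},{"tx":0,"ty":0,"tz":0,"turn":0,"grip":0.75},{"tx":0,"ty":0,"tz":-0.6,"turn":0,"grip":0.9},{"tx":0,"ty":0,"tz":-0.2,"turn":0,"grip":0.9},{"tx":0.66,"ty":0.05,"tz":0,"turn":0,"grip":0.9},{"tx":0.66,"ty":0.05,"tz":0,"turn":0,"grip":0.9},{"tx":0.66,"ty":0.05,"tz":0,"turn":0,"grip":0.9},{"tx":0.66,"ty":0.05,"tz":0,"turn":0,"grip":0.9},{"tx":0.64,"ty":0.05,"tz":0,"turn":0,"grip":0.9},{"tx":0,"ty":0,"tz":0.3,"turn":-1,"grip":0.9},{"tx":0,"ty":0,"tz":0.3,"turn":-0.97,"grip":0.9}]}}

```text
time: 28.88
position: [0.6858, -0.0138, 0.0557]
tool_rot: [3.114, 0.416, -0.001]
ft_force: [0.0, 0.5, 0.1]
grip_width: 0.903
grip_force: 0.0
```

Call:
{"fn": "send_rows", "kwargs": {"steps": [{"tx":0,"ty":0,"tz":0.2,"turn":0,"grip":0.9},{"tx":0,"ty":0,"tz":0,"turn":0,"grip":0.9},{"tx":0,"ty":0,"tz":0,"turn":0,"grip":0.9}]}}

```text
time: 29.25
position: [0.686, -0.0136, 0.0458]
tool_rot: [3.115, 0.407, 0.001]
ft_force: [0.2, -0.3, -0.1]
grip_width: 0.901
grip_force: 0.0
```

```bash
python3 -c "
from h import *
im=snap('top','pics/t5.png')
for r in rects(im,(325,140,480,250),.012,lambda b:b[...,2]>180): print(r[:5],r[5].round(0))
for r in rects(im,(322,205,355,245),.060,lambda b:b[...,2]>200,amin=30): print(r[:5],r[5].round(0))
go((685.9,-10.5,-3.5,-75),(685.9,-10.5,92,-75),(489,4,92,-90.8))
"
```

```text
(np.float64(486.3), np.float64(-406.9), np.float64(1.3), np.float64(80.0), np.float64(54.0)) [463. 228.]
(np.float64(640.5), np.float64(-439.6), np.float64(0.7), np.float64(71.0), np.float64(39.0)) [475. 182.]
(np.float64(474.9), np.float64(-16.6), np.float64(-17.4), np.float64(56.0), np.float64(16.0)) [345. 230.]
t 29.3 p [686.2 -13.6  46.1] yaw -75.1 tilt 0.08 q1,q7 [-0.61 -0.98] w 78.4 gf 0.0 F [-0.5 -0.1 -0. ]
  tx 0.009 ty -0.051 tz 0.827 turn -0.009
  tx 0.000 ty 0.000 tz -1.592 turn 0.000
  tx -3.107 ty -1.083 tz -0.000 turn 1.975
```

Call:
{"fn": "send_rows", "kwargs": {"steps": [{"tx":0.01,"ty":-0.05,"tz":0.4,"turn":0,"grip":0.9},{"tx":0,"ty":0,"tz":0.28,"turn":0,"grip":0.9},{"tx":0,"ty":0,"tz":0.14,"turn":0,"grip":0.9},{"tx":0,"ty":0,"tz":0,"turn":0,"grip":0.3},{"tx":0,"ty":0,"tz":0,"turn":0,"grip":0.3},{"tx":0,"ty":0,"tz":0,"turn":0,"grip":0.3},{"tx":0,"ty":0,"tz":0,"turn":0,"grip":0.3},{"tx":0,"ty":0,"tz":0,"turn":0,"grip":0.3},{"tx":0,"ty":0,"tz":0,"turn":0,"grip":0.3}]}}

```text
time: 30.42
position: [0.6858, -0.0106, -0.0033]
tool_rot: [3.115, 0.409, 0.002]
ft_force: [-0.3, 0.4, 3.3]
grip_width: 0.566
grip_force: 30.0
```

Call:
{"fn": "send_rows", "kwargs": {"steps": [{"tx":0,"ty":0,"tz":-0.8,"turn":0,"grip":0.3},{"tx":0,"ty":0,"tz":-0.8,"turn":0,"grip":0.3},{"tx":-0.62,"ty":-0.22,"tz":0,"turn":0,"grip":0.3},{"tx":-0.62,"ty":-0.22,"tz":0,"turn":0,"grip":0.3},{"tx":-0.62,"ty":-0.22,"tz":0,"turn":0,"grip":0.3},{"tx":-0.62,"ty":-0.21,"tz":0,"turn":0,"grip":0.3},{"tx":-0.62,"ty":-0.21,"tz":0,"turn":0,"grip":0.3},{"tx":0,"ty":0,"tz":0,"turn":1,"grip":0.3},{"tx":0,"ty":0,"tz":0,"turn":0.97,"grip":0.3},{"tx":0,"ty":0,"tz":0,"turn":0,"grip":0.3},{"tx":0,"ty":0,"tz":0,"turn":0,"grip":0.3}]}}

```text
time: 31.8
position: [0.4888, 0.004, 0.0919]
tool_rot: [3.141, -0.018, -0.0]
ft_force: [0.5, -0.3, -0.4]
grip_width: 0.571
grip_force: 30.0
```

```bash
python3 -c "
from h import *
go((489,4,57,-90.8))
im=snap('scene','pics/s5.png')
u,v=proj(im,[.489,.005,.05]).astype(int)
c=cv2.resize(im['pixels'][v-60:v+40,u-70:u+70],None,fx=5,fy=5,interpolation=cv2.INTER_CUBIC)
cv2.imwrite('pics/s5c.png',c[:,:,::-1])
"
```

```text
t 31.8 p [488.8   4.   91.9] yaw -90.7 tilt 0.02 q1,q7 [-1.09 -1.52] w 49.6 gf 30.0 F [ 0.5 -0.3 -0.4]
  tx 0.003 ty -0.000 tz 0.582 turn 0.016
```

View pics/s5c.png

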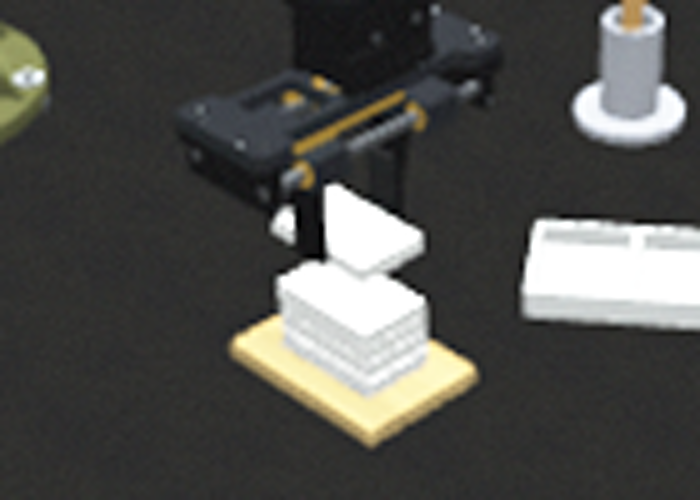

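The crop shows four boards piled squarely at (350,320), with the fifth held just above them. I'm placing it now.

Call:
{"fn": "send_rows", "kwargs": {"steps": [{"tx":0,"ty":0,"tz":0.3,"turn":0,"grip":0.3},{"tx":0,"ty":0,"tz":0.2,"turn":0,"grip":0.3},{"tx":0,"ty":0,"tz":0.08,"turn":0,"grip":0.3},{"tx":0,"ty":0,"tz":0,"turn":0,"grip":0.3},{"tx":0,"ty":0,"tz":0,"turn":0,"grip":0.3}]}}

```text
time: 32.48
position: [0.4893, 0.0039, 0.0574]
tool_rot: [3.142, -0.022, 0.001]
ft_force: [0.1, -0.4, -0.9]
grip_width: 0.57
grip_force: 30.0
```

Call:
{"fn": "send_rows", "kwargs": {"steps": [{"tx":0,"ty":0,"tz":0,"turn":0,"grip":0.75},{"tx":0,"ty":0,"tz":0,"turn":0,"grip":0.75},{"tx":0,"ty":0,"tz":0,"turn":0,"grip":0.75},{"tx":0,"ty":0,"tz":-0.6,"turn":0,"grip":0.9},{"tx":0,"ty":0,"tz":-0.3,"turn":0,"grip":0.9},{"tx":0,"ty":0.9,"tz":0,"turn":0,"grip":0.9},{"tx":0,"ty":0.9,"tz":0,"turn":0,"grip":0.9},{"tx":0,"ty":0.9,"tz":0,"turn":0,"grip":0.9},{"tx":0,"ty":0.9,"tz":0,"turn":0,"grip":0.9},{"tx":0,"ty":0.9,"tz":0,"turn":0,"grip":0.9},{"tx":0,"ty":0.9,"tz":0,"turn":0,"grip":0.9},{"tx":0,"ty":0.9,"tz":0,"turn":0,"grip":0.9}]}}

```text
time: 33.98
position: [0.484, -0.3754, 0.111]
tool_rot: [-3.141, 0.02, 0.0]
ft_force: [0.0, -0.4, 0.8]
grip_width: 0.9
grip_force: 0.0
```

Call:
{"fn": "send_rows", "kwargs": {"steps": [{"tx":0,"ty":0.5,"tz":0,"turn":-0.25,"grip":0.9},{"tx":0,"ty":0,"tz":0.5,"turn":0,"grip":0.9},{"tx":0,"ty":0,"tz":0.5,"turn":0,"grip":0.9},{"tx":0,"ty":0,"tz":0,"turn":0,"grip":0.9},{"tx":0,"ty":0,"tz":0,"turn":0,"grip":0.9}]}}

```text
time: 34.6
position: [0.4838, -0.4044, 0.0523]
tool_rot: [3.141, 0.033, 0.001]
ft_force: [0.0, -0.5, 0.3]
grip_width: 0.902
grip_force: 0.0
```

```bash
python3 -c "
from h import *
im=snap('top','pics/t6.png')
for r in rects(im,(322,205,355,245),.072,lambda b:b[...,2]>200,amin=30): print(r[:5],r[5].round(0))
for r in rects(im,(412,212,442,250),.014,lambda b:(b[...,0]-b[...,2]>40)): print('cover',r)
go((486.3,-406.9,-3.5,-88.7),(486.3,-406.9,105,-88.7),(489,4,105,-90.8))
"
```

```text
(np.float64(489.7), np.float64(7.1), np.float64(-0.0), np.float64(81.0), np.float64(54.0)) [339. 225.]
cover (np.float64(477.9), np.float64(-288.1), np.float64(4.0), np.float64(89.0), np.float64(61.0), array([427.53545322, 230.08424708]))
t 34.6 p [ 484.1 -404.6   52.7] yaw -88.8 tilt 0.12 q1,q7 [-0.08 -0.5 ] w 78.6 gf 0.0 F [ 1.3  0.4 -0.2]
  tx 0.036 ty 0.039 tz 0.937 turn -0.009
  tx 0.000 ty 0.000 tz -1.808 turn 0.000
  tx 0.200 ty -6.846 tz -0.000 turn 0.262
```

Call:
{"fn": "send_rows", "kwargs": {"steps": [{"tx":0.04,"ty":0.04,"tz":0.45,"turn":0,"grip":0.9},{"tx":0,"ty":0,"tz":0.33,"turn":0,"grip":0.9},{"tx":0,"ty":0,"tz":0.15,"turn":0,"grip":0.9},{"tx":0,"ty":0,"tz":0,"turn":0,"grip":0.3},{"tx":0,"ty":0,"tz":0,"turn":0,"grip":0.3},{"tx":0,"ty":0,"tz":0,"turn":0,"grip":0.3},{"tx":0,"ty":0,"tz":0,"turn":0,"grip":0.3},{"tx":0,"ty":0,"tz":0,"turn":0,"grip":0.3},{"tx":0,"ty":0,"tz":0,"turn":0,"grip":0.3}]}}

```text
time: 35.78
position: [0.4861, -0.4068, -0.0039]
tool_rot: [3.141, 0.033, 0.001]
ft_force: [-0.5, 0.7, 5.0]
grip_width: 0.569
grip_force: 30.0
```

Call:
{"fn": "send_rows", "kwargs": {"steps": [{"tx":0,"ty":0,"tz":-0.9,"turn":0,"grip":0.3},{"tx":0,"ty":0,"tz":-0.95,"turn":0,"grip":0.3},{"tx":0.02,"ty":-0.7,"tz":0,"turn":0,"grip":0.3},{"tx":0.02,"ty":-0.7,"tz":0,"turn":0,"grip":0.3},{"tx":0.02,"ty":-0.7,"tz":0,"turn":0,"grip":0.3},{"tx":0.02,"ty":-0.7,"tz":0,"turn":0,"grip":0.3},{"tx":0.02,"ty":-0.7,"tz":0,"turn":0,"grip":0.3},{"tx":0.02,"ty":-0.7,"tz":0,"turn":0,"grip":0.3},{"tx":0.02,"ty":-0.7,"tz":0,"turn":0,"grip":0.3},{"tx":0.02,"ty":-0.7,"tz":0,"turn":0,"grip":0.3},{"tx":0.02,"ty":-0.7,"tz":0,"turn":0,"grip":0.3},{"tx":0.02,"ty":-0.5,"tz":0,"turn":0,"grip":0.3}]}}

```text
time: 37.28
position: [0.4884, 0.0044, 0.1061]
tool_rot: [-3.14, -0.037, 0.001]
ft_force: [0.1, 1.0, -0.5]
grip_width: 0.57
grip_force: 30.0
```

Call:
{"fn": "send_rows", "kwargs": {"steps": [{"tx":0,"ty":0,"tz":0,"turn":0.26,"grip":0.3},{"tx":0,"ty":0,"tz":0,"turn":0,"grip":0.3},{"tx":0,"ty":0,"tz":0,"turn":0,"grip":0.3}]}}

```text
time: 37.65
position: [0.489, 0.0005, 0.1064]
tool_rot: [3.141, -0.027, -0.0]
ft_force: [-0.5, -0.1, -0.6]
grip_width: 0.572
grip_force: 30.0
```

```bash
python3 -c "
from h import *
go((489,4,69.2,-90.8))
"
```

```text
t 37.6 p [489.    0.5 106.4] yaw -91.0 tilt 0.02 q1,q7 [-1.12 -1.54] w 49.7 gf 30.0 F [-0.5 -0.1 -0.6]
  tx -0.001 ty -0.059 tz 0.619 turn -0.024
```

Call:
{"fn": "send_rows", "kwargs": {"steps": [{"tx":0,"ty":-0.06,"tz":0.33,"turn":0,"grip":0.3},{"tx":0,"ty":0,"tz":0.2,"turn":0,"grip":0.3},{"tx":0,"ty":0,"tz":0.09,"turn":0,"grip":0.3},{"tx":0,"ty":0,"tz":0,"turn":0,"grip":0.3},{"tx":0,"ty":0,"tz":0,"turn":0,"grip":0.3}]}}

```text
time: 38.28
position: [0.4897, 0.0053, 0.0697]
tool_rot: [-3.141, 0.024, -0.001]
ft_force: [-0.7, -0.6, -0.3]
grip_width: 0.567
grip_force: 30.0
```

Call:
{"fn": "send_rows", "kwargs": {"steps": [{"tx":0,"ty":0,"tz":0,"turn":0,"grip":0.75},{"tx":0,"ty":0,"tz":0,"turn":0,"grip":0.75},{"tx":0,"ty":0,"tz":0,"turn":0,"grip":0.75},{"tx":0,"ty":0,"tz":-0.6,"turn":0,"grip":0.6},{"tx":0,"ty":0,"tz":-0.2,"turn":0,"grip":0.6},{"tx":-0.03,"ty":0.8,"tz":0,"turn":0,"grip":0.6},{"tx":-0.03,"ty":0.8,"tz":0,"turn":0,"grip":0.6},{"tx":-0.03,"ty":0.8,"tz":0,"turn":0,"grip":0.6},{"tx":-0.03,"ty":0.8,"tz":0,"turn":0,"grip":0.6},{"tx":-0.03,"ty":0.8,"tz":0,"turn":0,"grip":0.6},{"tx":-0.03,"ty":0.8,"tz":0,"turn":0,"grip":0.6},{"tx":0,"ty":0,"tz":0,"turn":-0.6,"grip":0.6}]}}

```text
time: 39.78
position: [0.4718, -0.2876, 0.117]
tool_rot: [3.137, 0.098, -0.002]
ft_force: [0.6, 0.6, -0.2]
grip_width: 0.603
grip_force: 0.0
```

```bash
python3 -c "
from h import *
im=snap('top','pics/t7.png')
for r in rects(im,(322,205,355,245),.084,lambda b:b[...,2]>200,amin=30): print(r[:5],r[5].round(0))
go((478,-289,11,-86))
im=snap('scene','pics/s7.png')
u,v=proj(im,[.489,.005,.05]).astype(int)
a=im['pixels'][v-50:v+40,u-55:u+55]
im=dict(np.load('pics/scene0.npz'));u,v=proj(im,[.478,-.288,.02]).astype(int);b=im['pixels'][v-45:v+45,u-55:u+55]
c=cv2.resize(np.hstack([a,b]),None,fx=3.6,fy=3.6,interpolation=cv2.INTER_CUBIC)
cv2.imwrite('pics/s7c.png',c[:,:,::-1])
"
```

```text
(np.float64(490.2), np.float64(7.3), np.float64(0.6), np.float64(81.0), np.float64(53.0)) [339. 225.]
t 39.8 p [ 472.7 -285.   116.8] yaw -86.1 tilt 0.08 q1,q7 [-0.46 -0.73] w 52.1 gf 0.0 F [0.2 0.4 0. ]
  tx 0.084 ty 0.072 tz 1.763 turn -0.008
```

View pics/s7c.png

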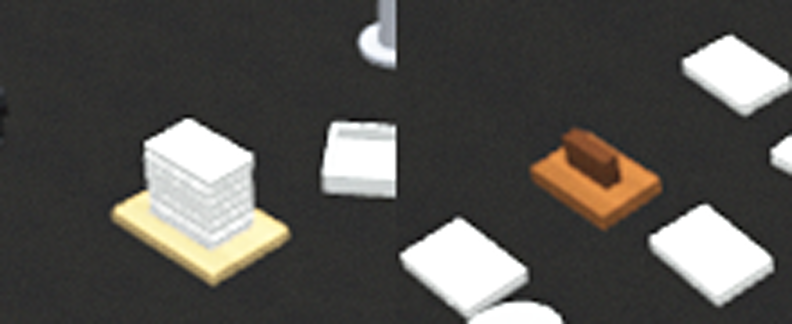

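The left half shows all six boards piled at (200,180), square and slightly leaning but within tolerance. The right half shows the cover's bar at (592,157). I'm going for the cover.

Call:
{"fn": "send_rows", "kwargs": {"steps": [{"tx":0.08,"ty":0.07,"tz":0.6,"turn":0,"grip":0.6},{"tx":0,"ty":0,"tz":0.3,"turn":0,"grip":0.6},{"tx":0,"ty":0,"tz":0,"turn":0,"grip":0.6},{"tx":0,"ty":0,"tz":0,"turn":0,"grip":0.6}]}}

```text
time: 40.38
position: [0.4796, -0.2862, 0.064]
tool_rot: [3.139, 0.108, 0.002]
ft_force: [-0.5, 0.1, 0.4]
grip_width: 0.597
grip_force: 0.0
```

```bash
python3 -c "
from h import *
go((478,-289,11,-86))"
```

```text
t 40.4 p [ 479.6 -286.2   64. ] yaw -86.1 tilt 0.06 q1,q7 [-0.39 -0.67] w 52.0 gf 0.0 F [-0.5  0.1  0.4]
  tx -0.030 ty 0.045 tz 0.884 turn -0.008
```

Call:
{"fn": "send_rows", "kwargs": {"steps": [{"tx":-0.03,"ty":0.05,"tz":0.4,"turn":0,"grip":0.6},{"tx":0,"ty":0,"tz":0.3,"turn":0,"grip":0.6},{"tx":0,"ty":0,"tz":0.16,"turn":0,"grip":0.6},{"tx":0,"ty":0,"tz":0,"turn":0,"grip":0},{"tx":0,"ty":0,"tz":0,"turn":0,"grip":0},{"tx":0,"ty":0,"tz":0,"turn":0,"grip":0},{"tx":0,"ty":0,"tz":0,"turn":0,"grip":0},{"tx":0,"ty":0,"tz":0,"turn":0,"grip":0},{"tx":0,"ty":0,"tz":0,"turn":0,"grip":0},{"tx":0,"ty":0,"tz":0,"turn":0,"grip":0}], "newtons": 40}}

```text
time: 41.62
position: [0.4779, -0.2897, 0.012]
tool_rot: [3.139, 0.108, 0.001]
ft_force: [0.5, -0.7, 2.7]
grip_width: 0.181
grip_force: 40.0
```

```bash
python3 -c "
from h import *
go((478,-289,130,-86),(489,4,130,-90.8))"
```

```text
t 41.6 p [ 477.9 -289.7   12. ] yaw -86.1 tilt 0.05 q1,q7 [-0.32 -0.61] w 15.7 gf 40.0 F [ 0.5 -0.7  2.7]
  tx 0.003 ty -0.011 tz -1.967 turn -0.009
  tx 0.524 ty -4.859 tz -0.000 turn 0.600
```

Call:
{"fn": "send_rows", "kwargs": {"steps": [{"tx":0,"ty":0,"tz":-0.7,"turn":0,"grip":0},{"tx":0,"ty":0,"tz":-0.7,"turn":0,"grip":0},{"tx":0,"ty":0,"tz":-0.6,"turn":0,"grip":0},{"tx":0.07,"ty":-0.61,"tz":0,"turn":0,"grip":0},{"tx":0.07,"ty":-0.61,"tz":0,"turn":0,"grip":0},{"tx":0.07,"ty":-0.61,"tz":0,"turn":0,"grip":0},{"tx":0.07,"ty":-0.61,"tz":0,"turn":0,"grip":0},{"tx":0.07,"ty":-0.61,"tz":0,"turn":0,"grip":0},{"tx":0.07,"ty":-0.61,"tz":0,"turn":0,"grip":0},{"tx":0.07,"ty":-0.6,"tz":0,"turn":0,"grip":0},{"tx":0.03,"ty":-0.6,"tz":0,"turn":0,"grip":0},{"tx":0,"ty":0,"tz":0,"turn":0.6,"grip":0}]}}

```text
time: 43.12
position: [0.4875, 0.0076, 0.1308]
tool_rot: [-3.14, 0.018, 0.003]
ft_force: [0.2, -1.2, -2.3]
grip_width: 0.181
grip_force: 40.0
```

Call:
{"fn": "send_rows", "kwargs": {"steps": [{"tx":0,"ty":0,"tz":0,"turn":0,"grip":0},{"tx":0,"ty":0,"tz":0,"turn":0,"grip":0}]}}

```text
time: 43.38
position: [0.4882, 0.0032, 0.1313]
tool_rot: [3.141, -0.023, -0.001]
ft_force: [0.4, -0.9, -2.3]
grip_width: 0.181
grip_force: 40.0
```

```bash
python3 -c "
from h import *
go((489.3,4.5,96.8,-90.8))"
```

```text
t 43.4 p [488.2   3.2 131.3] yaw -90.9 tilt 0.05 q1,q7 [-1.08 -1.61] w 15.7 gf 40.0 F [ 0.4 -0.9 -2.3]
  tx 0.017 ty -0.022 tz 0.575 turn -0.007
```

Call:
{"fn": "send_rows", "kwargs": {"steps": [{"tx":0.02,"ty":-0.02,"tz":0.3,"turn":0,"grip":0},{"tx":0,"ty":0,"tz":0.2,"turn":0,"grip":0},{"tx":0,"ty":0,"tz":0,"turn":0,"grip":0},{"tx":0,"ty":0,"tz":0.08,"turn":0,"grip":0},{"tx":0,"ty":0,"tz":0,"turn":0,"grip":0},{"tx":0,"ty":0,"tz":0,"turn":0,"grip":0}]}}

```text
time: 44.12
position: [0.4901, 0.005, 0.0971]
tool_rot: [-3.141, 0.024, -0.001]
ft_force: [0.6, 0.7, -1.9]
grip_width: 0.179
grip_force: 40.0
```

```bash
python3 -c "
from h import *
go((489.3,4.5,96.5,-90.8))"
```

```text
t 44.1 p [490.1   5.   97.1] yaw -90.9 tilt 0.03 q1,q7 [-1.06 -1.54] w 15.6 gf 40.0 F [ 0.6  0.7 -1.9]
  tx -0.014 ty 0.008 tz 0.011 turn -0.008
```

Call:
{"fn": "send_rows", "kwargs": {"steps": [{"tx":0,"ty":0,"tz":0.01,"turn":0,"grip":0.5},{"tx":0,"ty":0,"tz":0,"turn":0,"grip":0.5},{"tx":0,"ty":0,"tz":0,"turn":0,"grip":0.5},{"tx":0,"ty":0,"tz":0,"turn":0,"grip":0.5},{"tx":0,"ty":0,"tz":-0.6,"turn":0,"grip":0.5},{"tx":0,"ty":0,"tz":-0.8,"turn":0,"grip":0.5},{"tx":0,"ty":0,"tz":-0.8,"turn":0,"grip":0.5},{"tx":0.5,"ty":0.8,"tz":0,"turn":0,"grip":0.5},{"tx":0.5,"ty":0.8,"tz":0,"turn":0,"grip":0.5},{"tx":0.5,"ty":0.8,"tz":0,"turn":0,"grip":0.5},{"tx":0.5,"ty":0.8,"tz":0,"turn":0,"grip":0.5}]}}

```text
time: 45.5
position: [0.6084, -0.1895, 0.2275]
tool_rot: [3.141, -0.021, -0.001]
ft_force: [0.9, 1.3, 1.4]
grip_width: 0.501
grip_force: 0.0
```

```bash
python3 -c "
from h import *
go()
t=snap('top','pics/t8.png')
for r in rects(t,(322,205,362,248),.098,lambda b:(b[...,0]-b[...,2]>90),amin=30): print('cover',r)
s=snap('scene','pics/s8.png')
P=cv2.resize(t['pixels'][225:270,205:265],None,fx=6.6,fy=6.6,interpolation=cv2.INTER_CUBIC)
Q=cv2.resize(s['pixels'][125:195,318:378],None,fx=6,fy=6,interpolation=cv2.INTER_CUBIC)
u,v=proj(s,[.489,.005,.05]).astype(int)
W=cv2.resize(s['pixels'][v-40:v+40,u-50:u+50],None,fx=4,fy=4,interpolation=cv2.INTER_CUBIC)
c=np.zeros((600,780,3),np.uint8);c[:297,:396]=P[:297,:396];c[:420,400:760]=Q;c[300:600,:400]=W[:300]
cv2.imwrite('pics/m.png',c[:,:,::-1])
"
```

```text
t 45.5 p [ 608.4 -189.5  227.5] yaw -90.8 tilt 0.05 q1,q7 [-0.55 -1.01] w 43.6 gf 0.0 F [0.9 1.3 1.4]
cover (np.float64(490.2), np.float64(6.9), np.float64(-1.0), np.float64(83.0), np.float64(52.0), array([339.31864599, 225.02174735]))
```

View pics/m.png

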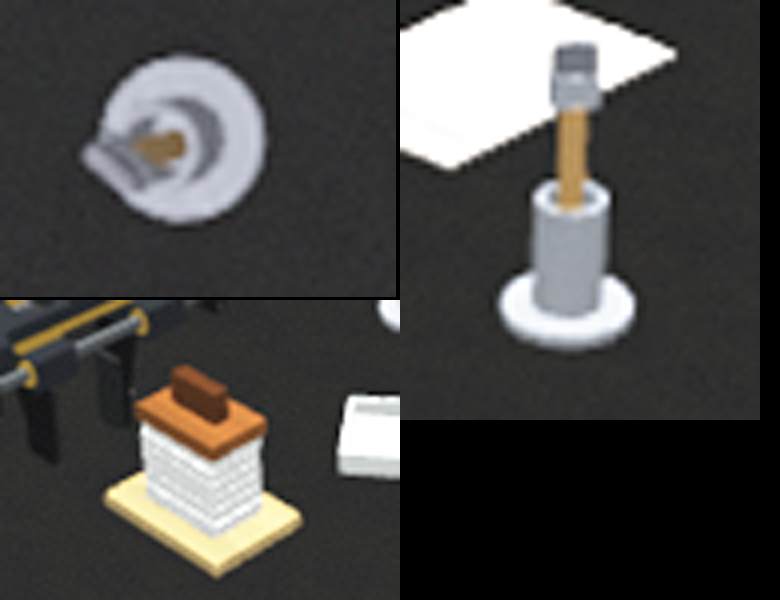

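The crop shows the cover square on the pile at (200,410). The brush leans slightly in its pot, with its ferrule at (575,85) in the scene crop and its bristle end at about (115,163) in the top crop.

```bash
cat >> h.py <<'E'
def tri(a,pa,b,pb):
    A=[];B=[]
    for im,p in((a,pa),(b,pb)):
        T=im["cam_to_world"];d=T[:3,:3]@np.linalg.solve(im["K"],[*p,1]);d/=np.linalg.norm(d);N=np.eye(3)-np.outer(d,d);A.append(N);B.append(N@T[:3,3])
    x=np.linalg.lstsq(np.vstack(A),np.hstack(B),rcond=None)[0]; return x
E
python3 - <<'E'
from h import *
t=dict(np.load('pics/t8.npz'));s=dict(np.load('pics/s8.npz'))
print("pot",ray(t,184/6.6+205-.4,138/6.6+225-.4,.008), ray(s,(567-400)/6+318-.4,308/6+125-.4,.008))
print("rim",ray(s,(571-400)/6+318-.4,198/6+125-.4,.08))
x=tri(t,(222.2,249.5),s,(347.2,132.8));print("brush top",x,proj(t,x),proj(s,x))
for z in(.139,.149,.16): print(z,ray(s,(574-400)/6+318-.4,(107-(z-.139)*1000*1.4)/6+125-.4,z))
print("jar",ray(t,218,174,.07),"tape",ray(t,306,148,.024))
P=cv2.resize(t['pixels'][235:262,212:250],None,fx=20,fy=20,interpolation=cv2.INTER_LANCZOS4)
cv2.imwrite('pics/b.png',P[:,:,::-1])
E
```

```text
pot [0.4113934 0.3541827 0.008    ] [0.41583673 0.34758412 0.008     ]
rim [0.41176592 0.35233134 0.08      ]
brush top [0.41012576 0.35518139 0.17510443] [222.19515927 249.49449254] [347.19368879 132.80033367]
0.139 [0.41050701 0.35347149 0.139     ]
0.149 [0.41157581 0.35173059 0.149     ]
0.16 [0.41287435 0.34967423 0.16      ]
jar [0.64246863 0.39605821 0.07      ] tape [0.7384435  0.11816379 0.024     ]
```

View pics/b.png

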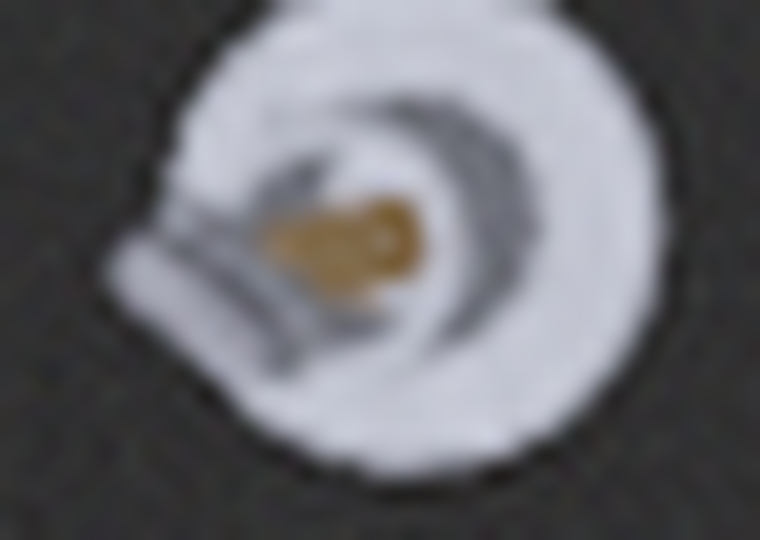

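The bristle end face runs from (118,255) to (275,360) in the crop, so the brush's wide axis is at about 56° in the world, it stands nearly upright, and tool yaw should be -34.

Call:
{"fn": "send_rows", "kwargs": {"steps": [{"tx":-0.3,"ty":-0.8,"tz":0,"turn":0,"grip":0.6},{"tx":-0.3,"ty":-0.8,"tz":0,"turn":0,"grip":0.6},{"tx":-0.3,"ty":-0.8,"tz":0,"turn":0,"grip":0.6},{"tx":-0.2,"ty":-0.8,"tz":0,"turn":0,"grip":0.6},{"tx":-0.2,"ty":-0.8,"tz":0,"turn":0,"grip":0.6},{"tx":-0.2,"ty":-0.8,"tz":0,"turn":0,"grip":0.6},{"tx":-0.3,"ty":-0.8,"tz":0,"turn":0,"grip":0.6},{"tx":-0.3,"ty":-0.8,"tz":0,"turn":0,"grip":0.6},{"tx":-0.3,"ty":-0.8,"tz":0,"turn":0,"grip":0.6},{"tx":-0.3,"ty":-0.8,"tz":0,"turn":0,"grip":0.6},{"tx":-0.3,"ty":-0.8,"tz":0,"turn":0,"grip":0.6}]}}

```text
time: 46.98
position: [0.4338, 0.3436, 0.2284]
tool_rot: [-3.14, 0.023, 0.0]
ft_force: [-0.0, -0.1, 0.8]
grip_width: 0.603
grip_force: 0.0
```

Call:
{"fn": "send_rows", "kwargs": {"steps": [{"tx":0,"ty":0,"tz":0,"turn":-1,"grip":0.6},{"tx":0,"ty":0,"tz":0,"turn":-1,"grip":0.6},{"tx":0,"ty":0,"tz":0,"turn":-1,"grip":0.6},{"tx":0,"ty":0,"tz":0,"turn":-1,"grip":0.6},{"tx":0,"ty":0,"tz":0,"turn":-1,"grip":0.6},{"tx":0,"ty":0,"tz":0,"turn":-1,"grip":0.6},{"tx":0,"ty":0,"tz":0,"turn":-1,"grip":0.6},{"tx":0,"ty":0,"tz":0,"turn":-0.1,"grip":0.6},{"tx":0,"ty":0,"tz":0,"turn":0,"grip":0.6},{"tx":0,"ty":0,"tz":0,"turn":0,"grip":0.6}]}}

```text
time: 48.22
position: [0.4349, 0.3418, 0.2283]
tool_rot: [-2.776, -1.472, -0.0]
ft_force: [0.6, -0.3, 0.1]
grip_width: 0.597
grip_force: 0.0
```

```bash
python3 -c "
from h import *
go((410,356,210,-34))"
```

```text
t 48.2 p [434.9 341.8 228.3] yaw -34.1 tilt 0.0 q1,q7 [-1.49 -1.22] w 52.0 gf 0.0 F [ 0.6 -0.3  0.1]
  tx -0.038 ty -0.476 tz 0.305 turn -0.017
```

Call:
{"fn": "send_rows", "kwargs": {"steps": [{"tx":-0.04,"ty":-0.48,"tz":0,"turn":0,"grip":0.6},{"tx":0,"ty":0,"tz":0.3,"turn":0,"grip":0.6},{"tx":0,"ty":0,"tz":0,"turn":0,"grip":0.6},{"tx":0,"ty":0,"tz":0,"turn":0,"grip":0.6}]}}

```text
time: 48.72
position: [0.4107, 0.3551, 0.2102]
tool_rot: [2.775, 1.47, 0.0]
ft_force: [0.7, 0.3, 0.6]
grip_width: 0.598
grip_force: 0.0
```

```bash
python3 -c "
from h import *
go((410,356,133,-34))
s=snap('scene','pics/s9.png');t=snap('top','pics/t9.png')
Q=cv2.resize(s['pixels'][105:195,298:398],None,fx=6,fy=6,interpolation=cv2.INTER_CUBIC)
cv2.imwrite('pics/n.png',Q[:,:,::-1])"
```

```text
t 48.7 p [410.7 355.1 210.2] yaw -34.2 tilt 0.05 q1,q7 [-1.53 -1.28] w 52.0 gf 0.0 F [0.7 0.3 0.6]
  tx 0.006 ty -0.017 tz 1.287 turn -0.022
```

View pics/n.png

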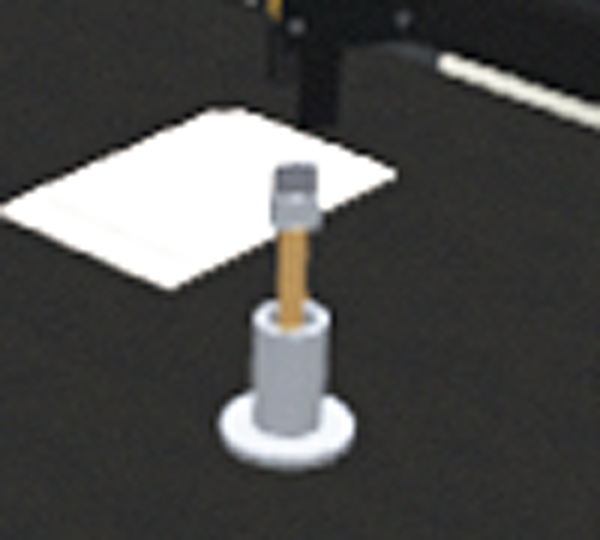

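The crop shows the near finger at (320,130) and the far one at (272,80). Their midpoint is in line with the brush head at (295,195), so I'm descending.

Call:
{"fn": "send_rows", "kwargs": {"steps": [{"tx":0,"ty":0,"tz":0.3,"turn":0,"grip":0.6},{"tx":0,"ty":0,"tz":0.3,"turn":0,"grip":0.6},{"tx":0,"ty":0,"tz":0.3,"turn":0,"grip":0.6},{"tx":0,"ty":0,"tz":0.3,"turn":0,"grip":0.6},{"tx":0,"ty":0,"tz":0.09,"turn":0,"grip":0.6},{"tx":0,"ty":0,"tz":0,"turn":0,"grip":0},{"tx":0,"ty":0,"tz":0,"turn":0,"grip":0},{"tx":0,"ty":0,"tz":0,"turn":0,"grip":0},{"tx":0,"ty":0,"tz":0,"turn":0,"grip":0},{"tx":0,"ty":0,"tz":0,"turn":0,"grip":0},{"tx":0,"ty":0,"tz":0,"turn":0,"grip":0},{"tx":0,"ty":0,"tz":0,"turn":0,"grip":0}], "newtons": 15}}

```text
time: 50.32
position: [0.41, 0.3561, 0.1331]
tool_rot: [-2.775, -1.473, -0.001]
ft_force: [1.0, -0.3, 1.8]
grip_width: 0.162
grip_force: 15.0
```

```bash
python3 -c "
from h import *
go((410,356,133,-34))"
```

```text
t 50.3 p [410.  356.1 133.1] yaw -34.1 tilt 0.03 q1,q7 [-1.5  -1.22] w 14.1 gf 15.0 F [ 1.  -0.3  1.8]
  tx -0.001 ty 0.001 tz 0.002 turn -0.009
```

Call:
{"fn": "send_rows", "kwargs": {"steps": [{"tx":0,"ty":0,"tz":-0.2,"turn":0,"grip":0},{"tx":0,"ty":0,"tz":-0.5,"turn":0,"grip":0},{"tx":0,"ty":0,"tz":-0.5,"turn":0,"grip":0},{"tx":0,"ty":0,"tz":-0.5,"turn":0,"grip":0},{"tx":0,"ty":0,"tz":0,"turn":0,"grip":0},{"tx":0,"ty":0,"tz":0,"turn":0,"grip":0}], "newtons": 40}}

```text
time: 51.08
position: [0.4094, 0.3557, 0.2345]
tool_rot: [2.775, 1.473, -0.001]
ft_force: [0.1, 0.5, -0.5]
grip_width: 0.159
grip_force: 40.0
```

```bash
python3 -c "
from h import *
t=snap('top','pics/t10.png');s=snap('scene','pics/s10.png')
for r in rects(t,(240,150,305,230),.02,lambda b:(b.min(2)>110)): print('tray',r[:5])
for r in rects(t,(240,150,305,230),.02,lambda b:(b.min(2)>160)): print('tray',r[:5])
c=np.array([592,220.]);a=np.array([np.cos(np.radians(37.2)),np.sin(np.radians(37.2))])
p=c-98*a;print(p);go((*p,235,-52.8))
Q=np.hstack([cv2.resize(s['pixels'][60:210,300:420],None,fx=3.3,fy=3.3,interpolation=cv2.INTER_CUBIC),cv2.resize(t['pixels'][145:240,235:315],None,fx=5,fy=495/95,interpolation=cv2.INTER_CUBIC)])
cv2.imwrite('pics/o.png',Q[:,:,::-1])"
```

```text
tray (np.float64(592.0), np.float64(220.5), np.float64(37.2), np.float64(230.0), np.float64(87.0))
tray (np.float64(592.0), np.float64(220.6), np.float64(37.2), np.float64(228.0), np.float64(85.0))
[513.94006803 160.74928674]
t 51.2 p [409.2 355.5 233.8] yaw -34.1 tilt 0.11 q1,q7 [-1.54 -1.29] w 13.9 gf 40.0 F [ 0.   0.7 -1. ]
  tx -1.710 ty 3.264 tz -0.020 turn 2.341
```

View pics/o.png

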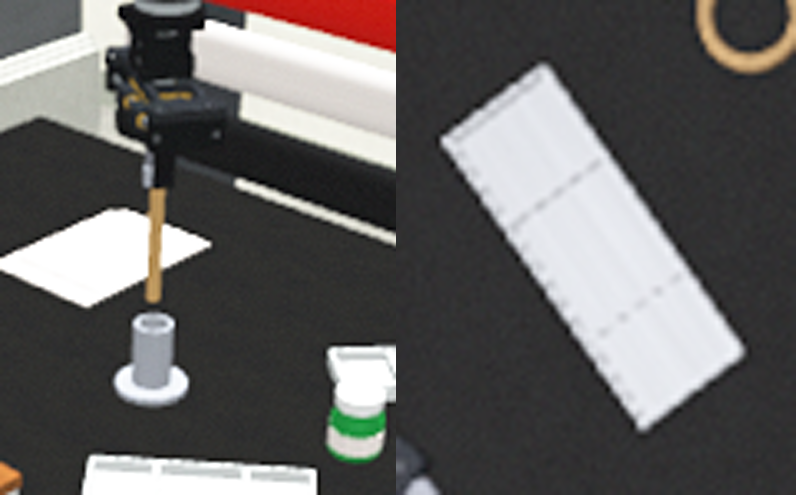

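The crop shows the brush hanging clear of the pot, which is still upright, and the tray empty. I'm moving over the near end of the tray.

Call:
{"fn": "send_rows", "kwargs": {"steps": [{"tx":-0.34,"ty":0.65,"tz":0,"turn":0,"grip":0},{"tx":-0.34,"ty":0.65,"tz":0,"turn":0,"grip":0},{"tx":-0.34,"ty":0.65,"tz":0,"turn":0,"grip":0},{"tx":-0.34,"ty":0.65,"tz":0,"turn":0,"grip":0},{"tx":-0.34,"ty":0.65,"tz":0,"turn":0,"grip":0},{"tx":0,"ty":0,"tz":0,"turn":0.8,"grip":0},{"tx":0,"ty":0,"tz":0,"turn":0.8,"grip":0},{"tx":0,"ty":0,"tz":0,"turn":0.74,"grip":0},{"tx":0,"ty":0,"tz":0,"turn":0,"grip":0},{"tx":0,"ty":0,"tz":0,"turn":0,"grip":0}]}}

```text
time: 52.42
position: [0.5139, 0.1622, 0.2344]
tool_rot: [2.976, 1.005, -0.001]
ft_force: [0.1, -0.2, -0.9]
grip_width: 0.156
grip_force: 40.0
```

```bash
python3 -c "
from h import *
c=np.array([592,220.]);a=np.array([np.cos(np.radians(37.2)),np.sin(np.radians(37.2))])
p=c-98*a;go((*p,140,-52.8))"
```

```text
t 52.4 p [513.9 162.2 234.4] yaw -52.7 tilt 0.05 q1,q7 [-1.32 -1.18] w 13.5 gf 40.0 F [ 0.1 -0.2 -0.9]
  tx -0.014 ty 0.020 tz 1.573 turn 0.014
```

Call:
{"fn": "send_rows", "kwargs": {"steps": [{"tx":-0.01,"ty":0.02,"tz":0.5,"turn":0,"grip":0},{"tx":0,"ty":0,"tz":0.5,"turn":0,"grip":0},{"tx":0,"ty":0,"tz":0.4,"turn":0,"grip":0},{"tx":0,"ty":0,"tz":0.2,"turn":0,"grip":0},{"tx":0,"ty":0,"tz":0,"turn":0,"grip":0},{"tx":0,"ty":0,"tz":0,"turn":0,"grip":0}]}}

```text
time: 53.18
position: [0.5152, 0.1611, 0.1398]
tool_rot: [-2.977, -1.003, -0.002]
ft_force: [-0.4, -0.4, -0.3]
grip_width: 0.152
grip_force: 40.0
```

Call:
{"fn": "send_rows", "kwargs": {"steps": [{"tx":0,"ty":0,"tz":0.07,"turn":0,"grip":0},{"tx":0,"ty":0,"tz":0.07,"turn":0,"grip":0},{"tx":0,"ty":0,"tz":0,"turn":0,"grip":0}], "newtons": 8}}

```text
time: 53.55
position: [0.5142, 0.1609, 0.1302]
tool_rot: [-2.977, -1.002, 0.001]
ft_force: [-0.0, 0.2, -0.8]
grip_width: 0.161
grip_force: 8.0
```

```bash
python3 -c "
from h import *
go()"
```

```text
t 53.5 p [514.2 160.9 130.2] yaw -52.8 tilt 0.03 q1,q7 [-1.26 -1.09] w 14.0 gf 8.0 F [-0.   0.2 -0.8]
```

Call:
{"fn": "send_rows", "kwargs": {"steps": [{"tx":0,"ty":0,"tz":0.05,"turn":0,"grip":0},{"tx":0,"ty":0,"tz":0,"turn":0,"grip":0}]}}

```text
time: 53.8
position: [0.5156, 0.1614, 0.1286]
tool_rot: [-2.977, -1.002, -0.004]
ft_force: [0.1, 0.5, 5.2]
grip_width: 0.163
grip_force: 10.0
```

Call:
{"fn": "send_rows", "kwargs": {"steps": [{"tx":0,"ty":0,"tz":0.05,"turn":0,"grip":0},{"tx":0,"ty":0,"tz":0,"turn":0,"grip":0}]}}

```text
time: 54.05
position: [0.517, 0.1617, 0.1269]
tool_rot: [-2.977, -1.002, -0.008]
ft_force: [-0.2, -0.1, 11.5]
grip_width: 0.162
grip_force: 8.0
```

Call:
{"fn": "send_rows", "kwargs": {"steps": [{"tx":0.2,"ty":0,"tz":0,"turn":0,"grip":0},{"tx":0.2,"ty":0,"tz":0,"turn":0,"grip":0},{"tx":0.2,"ty":0,"tz":0.05,"turn":0,"grip":0},{"tx":0,"ty":0,"tz":0,"turn":0,"grip":0}]}}

```text
time: 54.55
position: [0.5454, 0.1842, 0.1225]
tool_rot: [2.977, 1.004, 0.006]
ft_force: [1.0, 1.2, 7.3]
grip_width: 0.17
grip_force: 8.0
```

```bash
python3 -c "
from h import *
go()
s=snap('scene','pics/s11.png')
u,v=proj(s,[.52,.17,.08]).astype(int)
cv2.imwrite('pics/q.png',cv2.resize(s['pixels'][v-50:v+50,u-70:u+70],None,fx=5,fy=5,interpolation=cv2.INTER_CUBIC)[:,:,::-1])"
```

```text
t 54.5 p [545.4 184.2 122.5] yaw -52.7 tilt 0.23 q1,q7 [-1.19 -1.04] w 14.8 gf 8.0 F [1.  1.2 7.3]
```

View pics/q.png

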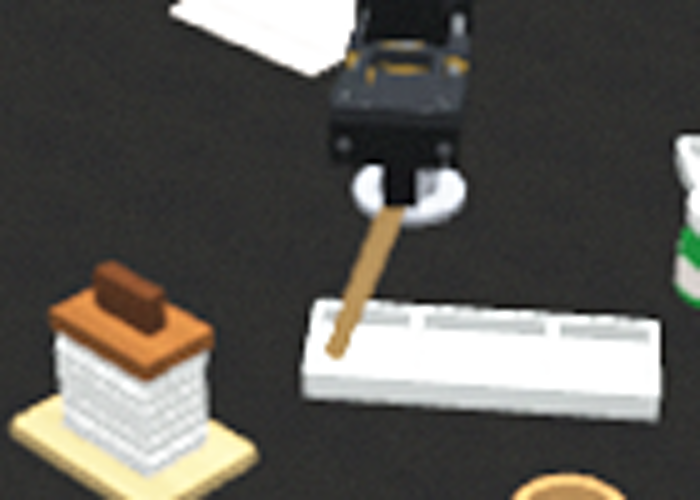

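The crop shows the brush tilting with its handle end in the tray's near end at (335,352). I'll continue the arc.

Call:
{"fn": "send_rows", "kwargs": {"steps": [{"tx":0.29,"ty":0,"tz":0.09,"turn":0,"grip":0},{"tx":0.29,"ty":0,"tz":0.11,"turn":0,"grip":0},{"tx":0.26,"ty":0,"tz":0.16,"turn":0,"grip":0},{"tx":0.25,"ty":0,"tz":0.18,"turn":0,"grip":0},{"tx":0,"ty":0,"tz":0,"turn":0,"grip":0}]}}

```text
time: 55.22
position: [0.5947, 0.2226, 0.0874]
tool_rot: [2.976, 1.003, -0.004]
ft_force: [0.5, 0.3, 0.5]
grip_width: 0.164
grip_force: 8.0
```

```bash
cat >> h.py <<'E'
def brush(f):
    """orange handle pixels in the scene picture: end points"""
    s=snap('scene',f);b=s['pixels'].astype(int);m=((b[...,0]-b[...,2]>35)).astype(np.uint8)
    x0,y0=(proj(s,[.58,.21,.03])-[60,60]).astype(int);m=m[y0:y0+100,x0:x0+120]
    for c in cv2.findContours(m,cv2.RETR_EXTERNAL,cv2.CHAIN_APPROX_NONE)[0]:
        if cv2.contourArea(c)>15:
            (cx,cy),wh,a=cv2.minAreaRect(c);B=cv2.boxPoints(((cx,cy),wh,a))+[x0,y0];i=np.argsort(B[:,0]);print("handle ends px",B[i[:2]].mean(0).round(1),B[i[2:]].mean(0).round(1),"size",np.round(wh,1))
    return s
E
python3 -c "
from h import *
go();brush('pics/s12.png')"
```

```text
t 55.2 p [594.7 222.6  87.4] yaw -52.7 tilt 0.15 q1,q7 [-1.09 -1.  ] w 14.3 gf 8.0 F [0.5 0.3 0.5]
handle ends px [366.  237.5] [390.  237.5] size [ 9. 24.]
handle ends px [294.3 241.3] [311.3 224.3] size [12. 24.]
handle ends px [295.  203.5] [306.  203.5] size [11. 17.]
handle ends px [330.5 207.2] [360.9 188.2] size [ 6.3 35.8]
```

```bash
cat >> h.py <<'E'
C=np.array([.592,.220]);A=np.array([np.cos(np.radians(37.2)),np.sin(np.radians(37.2))])
def sz(s,px):
    """pixel -> (s,z) in the vertical plane through the tray axis, mm"""
    T=s["cam_to_world"];d=T[:3,:3]@np.linalg.solve(s["K"],[*px,1]);o=T[:3,3];n=np.array([-A[1],A[0]])
    k=-((o[:2]-C)@n)/(d[:2]@n);p=o+k*d;return np.round([1000*(p[:2]-C)@A,1000*p[2]],1)
E
python3 -c "
from h import *
s=dict(np.load('pics/s12.npz'));print(sz(s,(330.5,207.2)),sz(s,(360.9,188.2)))
p=ctrl.get_state()['position'];print('tool s',1000*(p[:2]-C)@A,'lat',1000*(p[:2]-C)@np.array([-A[1],A[0]]))"
```

```text
[-97.9  10. ] [-2.7 90.5]
tool s 3.2792909471484633 lat -0.07657779529179898
```

Call:
{"fn": "send_rows", "kwargs": {"steps": [{"tx":0.2,"ty":0,"tz":0.19,"turn":0,"grip":0},{"tx":0.2,"ty":0,"tz":0.2,"turn":0,"grip":0},{"tx":0.14,"ty":0,"tz":0.25,"turn":0,"grip":0},{"tx":0.13,"ty":0,"tz":0.25,"turn":0,"grip":0},{"tx":0,"ty":0,"tz":0,"turn":0,"grip":0}]}}

```text
time: 55.9
position: [0.6264, 0.2465, 0.0335]
tool_rot: [2.977, 1.003, -0.005]
ft_force: [0.5, 0.1, -0.1]
grip_width: 0.16
grip_force: 7.8
```

```bash
cat >> h.py <<'E'
def where():
    p=ctrl.get_state()['position'];print('tool s',1000*(p[:2]-C)@A,'lat',1000*(p[:2]-C)@np.array([-A[1],A[0]]))
E
python3 -c "
from h import *
go();s=brush('pics/s13.png');where()
import pickle;pickle.dump(s,open('l.p','wb'))"
```

```text
t 55.9 p [626.4 246.5  33.5] yaw -52.8 tilt 0.17 q1,q7 [-1.02 -0.98] w 13.9 gf 7.8 F [ 0.5  0.1 -0.1]
handle ends px [366.  237.5] [390.  237.5] size [ 9. 24.]
handle ends px [294.3 241.3] [311.3 224.3] size [12. 24.]
handle ends px [333.9 204.5] [371.1 202.5] size [ 5.  37.3]
handle ends px [295.  203.5] [306.  203.5] size [11. 17.]
tool s 43.58208587351024 lat -0.17230081772103745
```

Call:
{"fn": "send_rows", "kwargs": {"steps": [{"tx":0.1,"ty":0,"tz":0.18,"turn":0,"grip":0},{"tx":0.08,"ty":0,"tz":0.12,"turn":0,"grip":0},{"tx":0,"ty":0,"tz":0,"turn":0,"grip":0},{"tx":0,"ty":0,"tz":0,"turn":0,"grip":0}]}}

```text
time: 56.45
position: [0.6372, 0.2536, 0.0186]
tool_rot: [-2.977, -1.002, -0.005]
ft_force: [1.7, 0.1, 3.8]
grip_width: 0.169
grip_force: 8.1
```

```bash
python3 -c "
from h import *
s=dict(np.load('pics/s13.npz'));print('before',sz(s,(333.9,204.5)),sz(s,(371.1,202.5)))
go();where();s=brush('pics/s14.png')
b=s['pixels'].astype(int);m=(b[...,0]-b[...,2]>35);m[:, :315]=0;m[:, 400:]=0;m[:185]=0;m[215:]=0
v,u=np.nonzero(m);print(u.min(),v[u==u.min()].mean(),u.max(),v[u==u.max()].mean())
print(sz(s,(u.min()-.5,v[u==u.min()].mean())),sz(s,(u.max()+.5,v[u==u.max()].mean())))
"
```

```text
before [-87.   21.6] [32.7 38.8]
t 56.5 p [637.2 253.6  18.6] yaw -52.8 tilt 0.17 q1,q7 [-1.   -0.97] w 14.7 gf 8.1 F [1.7 0.1 3.8]
tool s 56.35104463089641 lat -0.5370941902232147
handle ends px [366.  237.5] [390.  237.5] size [ 9. 24.]
handle ends px [294.3 241.3] [311.8 223.8] size [12.  24.7]
handle ends px [336.9 200.5] [375.3 206. ] size [38.7  4.9]
handle ends px [295.  203.5] [306.  203.5] size [11. 17.]
337 201.0 375 206.0
[-78.8  35.9] [47.6 26.3]
```

Call:
{"fn": "send_rows", "kwargs": {"steps": [{"tx":0,"ty":0,"tz":0,"turn":0,"grip":0.2},{"tx":0,"ty":0,"tz":0,"turn":0,"grip":0.28},{"tx":0,"ty":0,"tz":0,"turn":0,"grip":0.36},{"tx":0,"ty":0,"tz":0,"turn":0,"grip":0.36},{"tx":0,"ty":0,"tz":-0.3,"turn":0,"grip":0.36},{"tx":0,"ty":0,"tz":-0.6,"turn":0,"grip":0.36},{"tx":0,"ty":0,"tz":-0.8,"turn":0,"grip":0.36},{"tx":0,"ty":0,"tz":-0.8,"turn":0,"grip":0.36},{"tx":0,"ty":0,"tz":-0.8,"turn":0,"grip":0.36},{"tx":0.7,"ty":0,"tz":0,"turn":0,"grip":0.36},{"tx":0.7,"ty":0,"tz":0,"turn":0,"grip":0.36},{"tx":0,"ty":0,"tz":0,"turn":0,"grip":0.36}]}}

```text
time: 58.0
position: [0.7036, 0.3059, 0.2149]
tool_rot: [2.975, 1.006, -0.0]
ft_force: [-0.9, 0.3, -0.6]
grip_width: 0.358
grip_force: 0.0
```

```bash
python3 -c "
from h import *
go();s=brush('pics/s15.png')
b=s['pixels'].astype(int);m=(b[...,0]-b[...,2]>35);m[:, :315]=0;m[:, 400:]=0;m[:185]=0;m[215:]=0
v,u=np.nonzero(m)
print('scene handle',sz(s,(u.min()-.5,v[u==u.min()].mean())),sz(s,(u.max()+.5,v[u==u.max()].mean())))
t=snap('top','pics/t15.png')
for r in rects(t,(240,150,305,230),.026,lambda b:(b[...,0]-b[...,2]>35),amin=15): print('top handle',r, 's,lat',(np.array(r[:2])-1000*C)@A,(np.array(r[:2])-1000*C)@[-A[1],A[0]])
for r in rects(t,(322,205,362,248),.098,lambda b:(b[...,0]-b[...,2]>90),amin=30): print('cover',r[:5])
p=ray(t,232.5,245.5,.008);print('pot',t['pixels'][246,215:252,0])
"
```

```text
t 58.0 p [703.6 305.9 214.9] yaw -52.6 tilt 0.07 q1,q7 [-0.92 -1.09] w 31.1 gf 0.0 F [-0.9  0.3 -0.6]
handle ends px [366.  237.5] [390.  237.5] size [ 9. 24.]
handle ends px [294.5 241.5] [312. 224.] size [11.3 24.7]
handle ends px [336.9 203.4] [377.1 206. ] size [40.2  4.9]
handle ends px [295.  203.5] [306.  203.5] size [11. 17.]
scene handle [-78.6  26.2] [54.  26.8]
top handle (np.float64(583.1), np.float64(213.7), np.float64(37.0), np.float64(131.0), np.float64(14.0), array([276.23567019, 194.920194  ])) s,lat -10.898090694048298 0.36279363872267645
top handle (np.float64(718.3), np.float64(138.3), np.float64(51.4), np.float64(43.0), np.float64(16.0), array([300.27840909, 154.36988636])) s,lat 51.20598096219994 -141.43736250969474
cover (np.float64(490.2), np.float64(7.1), np.float64(-0.7), np.float64(83.0), np.float64(52.0))
pot [136 135 135 133 131 131 130 128 125 122 122 118 114 110 105 104 101  95
  94  89  88  79  78  75  76  76  75  73  76  74  71  63  54  47  49  50
  47]
```

```bash
python3 -c "
from h import *
a=np.load('pics/s8.npz')['pixels'].astype(int);b=np.load('pics/s15.npz')['pixels'].astype(int)
d=np.abs(a-b).max(2)
print('pot',(d[155:184,330:366]>40).mean(),'jar',(d[175:200,395:420]>40).mean(),'tape',(d[232:254,364:392]>40).mean(),'pile',(d[185:245,262:318]>40).mean())
print(ctrl.close_job())"
```

```text
pot 0.019157088122605363 jar 0.0 tape 0.0 pile 0.00029761904761904765
the job is handed in; nothing more can be done
None
```

I handed the job in at about 58 s of the 210 s allowed. By my last camera measurements, all six white boards are piled on the marking with the cover on top. The brush lies level along the middle of the near tray, and the pot, jar and tape look unmoved. I did not check the tin separately. The hand-in gave no verdict.

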